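Hold the block heater's recessed reset button down with the reset pin

TASK

The dry-block heater has tripped and I have to restart it with its recessed reset button held in. Slide the splash shutter on its sloping panel fully open to the right, take the metal reset pin (the one with the knurled grip) out of the wooden pen block, put its thin tip through the hole that the shutter covered and press the button down all the way without forcing it, and finish while the gripper still holds the pin with the button pressed down. Leave the markers and the other loose things on the bench where they stand.

Things in the scene. Friction and masses are not known exactly. Their poses are not given: they have to be found in the camera images.
- block_heater: dry-block heater, white housing 220 mm deep (x) x 160 wide (y), fixed; origin: centre of its underside; x away from its panel, y to the left. Front 90 mm: control panel sloping up away from the robot at 20 degrees, 34 mm high at its front edge, 67 at its back. Behind it the housing with its aluminium well block is 88 mm high; capped tubes stand in it to 150 mm, 20 mm and more behind the panel.
- control_panel: the sloping grey panel, 96 x 148 mm; origin mid surface, at (-65, 0, 50) mm in the heater's frame; the reset hole lies at (-10, -10) mm on it; z axis = outward normal of the slope (leaning 20 degrees from vertical towards the robot side), x up the slope, y to the left. Rigid with the heater.
- reset_hole (a point): centre of the round reset hole on the panel's surface; axes as the panel's, z = the hole's axis, pointing out. 10 mm across, 1.5 mm chamfer, through the 4 mm panel into a well 16 mm wide. On its axis, 22 mm below the panel's surface, lies the top of the grey button, 13 mm across. The shutter covers the hole at the start.
- reset_button (a joint): travel of the recessed button in m, 0 released, 0.005 fully down; moves along the hole's axis against a spring (about 2 N at the start, 5.6 N fully down) and comes back up when let go.
- splash_shutter (a joint): position of the black sliding shutter in m: 0 centred over the hole (starts at 0 to 0.008, covering it), 0.038 fully open; slides along the panel's -y (to the right) with about 1.5 N of friction and stays where it is left. Its plate, 27 (x) x 33 mm (y), lies 3 mm high between two aluminium rails 5.3 mm high.
- shutter_ridge (a point): top centre of the shutter's upright thumb ridge, 17 mm above the panel's surface; the ridge is 9 mm thick along y, 18 mm long along x and stands 14 mm above the shutter plate; axes as the panel's. Moves with the shutter.
- pen_block: light wooden block, 50 (x) x 140 (y) x 64 mm high, fixed to the bench; origin: centre of its underside. Three upright bores of 13 mm through its full height, in a row along its y at -42, 0 and +42 mm; one holds the reset pin, two hold markers, in any order.
- reset_pin: reset pin, 125 mm long, upright, tip down in one bore; origin at its tip, z up towards the grip. Steel tip rod 4 mm thick for 42 mm, 11 mm neck to 60 mm, 18 mm collar from 60 to 63 mm (rests on the pen block's top), then a round knurled aluminium grip 14 mm thick to 125 mm. About 45 g. Leaves the bore when lifted 60 mm straight up.
- marker_a: fine marker, capped, 10 mm thick and 132 mm long, standing in a bore of the pen block; origin at its lower end; too thick for the reset hole; stays where it is.
- marker_b: second marker like marker_a, standing in another bore; stays where it is.
- bench_timer: flat bench timer, 50 x 46 x 11 mm, loose on the bench in front of the work; origin: centre of its underside; stays where it is.
- bottle: white dropper bottle, 36 mm across, 78 mm high, loose; origin: centre of its underside; stays where it is.
- jar: white screw-cap jar, 60 mm across, 92 mm high, loose; origin: centre of its underside; stays where it is.
- slides: flat box of cover slips, 78 x 32 x 10 mm, loose; origin: centre of its underside; stays where it is.
- cup: small sample cup, 44 mm across, 50 mm high, loose; origin: centre of its underside; stays where it is.

How it is judged (in metres and radians):
On the way, in this order (a step that is already met when the one before it is completed fails the run):
1. the shutter is fully open (value of joint splash_shutter above 0.034 m), for 0.2 s.
2. the pin's tip is through the reset hole (z of reset_pin in the frame of reset_hole below -0.01 m and distance between reset_pin and reset_hole below 0.035 m), for 0.1 s.
At the end, for the whole second after the job is handed in: The program has finished with the gripper still gripping the reset pin (over 3 N) and the pin's tip through the reset hole, within about 14 degrees of the hole's axis, pushing (over 2 N) the recessed button at least 4.2 mm of its 5 mm down; the shutter is at least 34 mm of its 38 mm open (value of joint reset_button above 0.0042 m and value of joint splash_shutter above 0.034 m and z of reset_pin in the frame of reset_hole below -0.02 m and distance between reset_pin and reset_hole below 0.035 m and angle between the z axis of reset_pin and the z axis of reset_hole, either way round below 0.25 rad and contact force between reset_pin and control_panel above 2 N and contact force between the fingers and reset_pin above 3 N); the arm keeps its last pose, push and grip.
It fails at once if the button is forced: the pin pushes into the heater's panel or button with more than 40 N (contact force between reset_pin and control_panel above 40 N).
It fails at once if a marker is shifted more than 30 mm or tilted (distance of any of marker_a, marker_b from where it was at the start of the episode above 0.03 m or angle between any of marker_a, marker_b's own z axis and vertical above 0.5 rad).
It fails at once if another loose thing is shifted more than 30 mm or knocked over (distance of any of bench_timer, bottle, jar, slides, cup from where it was at the start of the episode above 0.03 m or angle between any of bottle, jar, cup's own z axis and vertical above 0.5 rad).
It also fails if it takes over 48 s, if anything falls off the work surface, if the arm or the gripper's body presses on something with over 40 N, if the wrist force passes 120 N, or if a joint passes its speed limit or range.

ROBOT

A 6-joint arm with a two-finger parallel gripper is mounted at the origin on a cart in front of the work surface, level with it; the furniture and walls round the work are solid. World frame = base frame: x ahead of the robot, y to its left, z up, the work surface at z = 0. Lengths are in mm, angles in rad, forces in N, time in s.
With the tool pointing down it reaches from about 250 to 800 mm from the base axis. Payload 8.5 kg.
Tool frame: the origin (TCP) lies at the very end of the fingers, on their centre line; the grasp point (between the pads) lies 19 mm behind it; x points along the fingers, z is the direction in which the jaws open and shut, and the axes are right-handed (so a half turn about x gives the same grasp; the last joint's range is limited). The gripper opens to 85 mm and grips with 20 to 120 N. Pads are 22 mm wide; open, the fingers measure 114 mm over their backs; the gripper's body (76 mm by 85 mm) begins 54 mm behind the grasp point. The pads swing forward as they close: fully open they stand 13 mm farther back than shut.
Start: joints at [-1.303, 0.238, -0.013, 1.319, 0, 1.571], TCP at [138.907, -506.245, 231.276] pointing down, gripper open.
Joint ranges: [-2.66, 2.66], [-1.03, 1.9], [-1.14, 1.46], [-1.82, 2.27], [-1.45, 1.34], [-3.14, 3.14]. Speed limits (rad/s): [2.22, 2.22, 2.79, 3.14, 3.14, 3.14].

INTERFACE

Orientations are given as a unit quaternion [w, x, y, z].
In Python, from bench import arm gives the robot as it stands.
- The arm moves only by the tool play_rows, never from a script. Its argument "rows" is a list of rows, each an object of numbers: "dx", "dy", "dz": the shift along the tool's x, y, z in mm; "rx", "ry", "rz": the turn, a rotation vector about the tool's x, y, z in rad; "hand": the finger opening in mm, from 0 to 85.4. In form: [{"dx": .., "dy": .., "dz": .., "rx": .., "ry": .., "rz": .., "hand": ..}, ...]. A call has 1 to 20 rows; each row shifts and turns the commanded pose from where the row before left it, along the tool's axes as they then stand; what a row does not reach is not made up. A row lasts 1/8 s, in which the tool goes at most 62.5 mm and 10.7 degrees, less where a joint would pass 70% of its speed; a pose out of reach is approached as far as the arm can. A call with a gripper value outside its range is refused whole. The fingers move at their own pace and stop on an object; "force" is the grip in N (left out, the last holds). Time passes only in rows, so rows that do not move let the fingers close. It gives the time, the measured TCP pose, the force and the opening at its end, in the units of the state.
- arm.observe(): the state, without advancing time (a new reading comes with each control period).
- arm.get_image(name): name is "side" or "top" or "wrist"; returns a dict with "pixels" (384x512x3 uint8, red, green, blue), "K" (3x3 intrinsics, pixels), "R" (3x3) and "t" (3): a world point X has camera coordinates R X + t; the wrist camera has in their place "T_tool_cam" (4x4, takes a point from camera to tool coordinates, whose origin is the TCP and whose axes are the tool frame's). Camera axes: x right, y down, z forward; pixel columns grow to the right and rows downward; lengths in mm; the calibration is good to about 2 mm. The wrist camera is an equidistant fisheye: a pixel r from the principal point sees the ray r / f radians off the axis. A picture is of the moment at which its call begins: read the wrist's pose just before it. There is no depth.
- arm.job_done(): hands the job in, once; it reports no verdict.
The state is a dict: "clock": time; "joint_pos": joint angles; "qd": joint speeds; "effort": joint torques, N m; "tool_pos": TCP position; "tool_rot": TCP orientation; "contact_force": force on the tool from outside, world axes, zero at the start; "ft_torque": the same for the moment, N m; "gripper_width": finger opening in mm.
Only numpy, scipy, OpenCV 4.12 (cv2) and the standard library are available. Lean on these libraries where they do the work, as an engineer would, in place of code of your own. Each camera call takes 0.05 s, during which the arm holds its last target.

## Working session

There is one attempt and no reset: what is moved stays moved. The work goes in short steps, Python scripts to look and compute and a tool call to move; the robot and the scene stay as the last step left them, time stands still between calls to the robot, and variables do not carry over. Pictures are saved under pics/ and viewed, and the job is handed in when it is done.

Besides the shell and the picture viewer there is one more tool, called after "Emit:" by a JSON object that holds its "method" and its "body". play_rows: Moves the arm, as the interface text tells. Its arguments: {"type":"object","properties":{"rows":{"type":"array","items":{"type":"object","properties":{"dx":{"type":"number"},"dy":{"type":"number"},"dz":{"type":"number"},"rx":{"type":"number"},"ry":{"type":"number"},"rz":{"type":"number"},"hand":{"type":"number"}}}},"force":{"type":"number"}},"required":["rows"]}

```bash
ls; mkdir -p pics; python3 - <<'E'
from bench import arm
import cv2,json
s=arm.observe();print(s)
for n in ["side","top","wrist"]:
    d=arm.get_image(n)
    cv2.imwrite(f"pics/{n}0.png",d["pixels"][:,:,::-1])
    print(n,{k:v for k,v in d.items() if k!="pixels"})
E
```

```text
pics
{'clock': 0.0, 'joint_pos': array([-1.30300306e+00,  2.38760931e-01, -1.42620922e-02,  1.31917583e+00,
       -1.14543379e-05,  1.57079860e+00]), 'qd': array([-0.00297315, -0.00015681,  0.00044848,  0.000754  , -0.00234505,
        0.00083011]), 'effort': array([ 8.18072167e-04, -5.38773465e+01,  3.46436083e+01,  1.84398587e-02,
        8.50087054e-05,  2.38086457e-06]), 'tool_pos': array([ 138.80523586, -505.89308791,  230.68497333]), 'tool_rot': array([ 0.56187568,  0.42907416,  0.5626692 , -0.42847923]), 'contact_force': array([ 0.44916377, -0.5581583 , -0.35719767]), 'ft_torque': array([ 0.04732304, -0.01967606, -0.00722812]), 'gripper_width': 85.6885234354956}
side {'K': array([[490.59466994,   0.        , 246.41636801],
       [  0.        , 490.59466994, 196.60872741],
       [  0.        ,   0.        ,   1.        ]]), 'R': array([[ 0.77722057, -0.62915376,  0.00968174],
       [-0.33192859, -0.4230202 , -0.84313541],
       [ 0.53455738,  0.65208854, -0.53761412]]), 't': array([-438.65897996,  195.37520819,  980.45007298])}
top {'K': array([[406.35195398,   0.        ,
[... 152 characters left out ...]
48035, -0.01068312],
       [-0.99398901, -0.02911688, -0.10553696],
       [ 0.10517106,  0.0138285 , -0.99435799]]), 't': array([ -78.0153585 ,  490.74983565, 1084.85489498])}
wrist {'K': array([[297.31863964,   0.        , 257.84945503],
       [  0.        , 297.31863964, 184.42571647],
       [  0.        ,   0.        ,   1.        ]]), 'T_tool_cam': array([[-5.32482852e-04, -2.74712374e-01,  9.61526301e-01,
        -1.42204574e+02],
       [-1.02890304e-03, -9.61525778e-01, -2.74712794e-01,
         7.00485172e+01],
       [ 9.99999329e-01, -1.13559719e-03,  2.29343591e-04,
        -2.43470640e-01],
       [ 0.00000000e+00,  0.00000000e+00,  0.00000000e+00,
         1.00000000e+00]])}
```

View pics/side0.png

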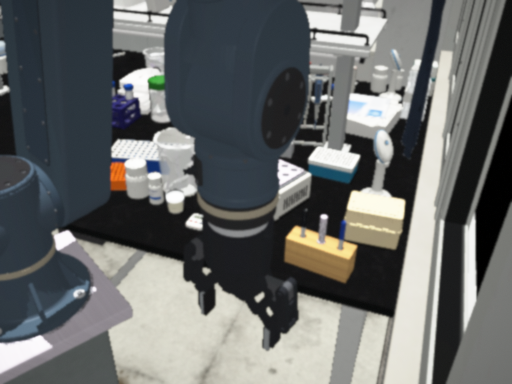

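View pics/top0.png

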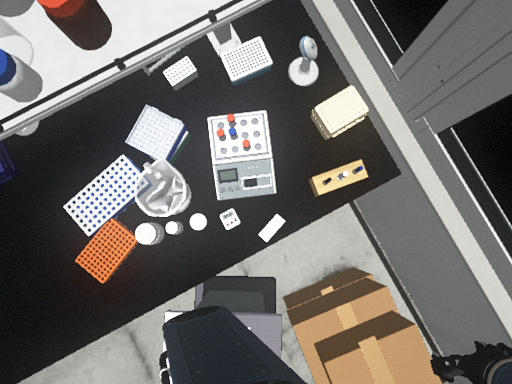

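View pics/wrist0.png

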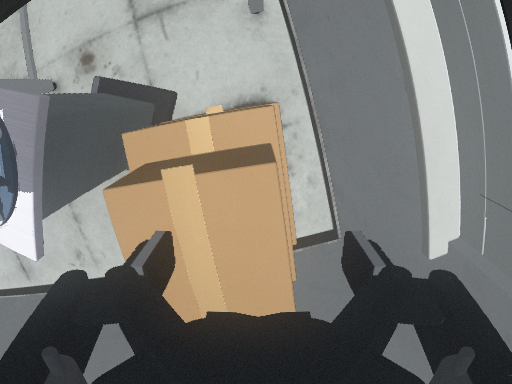

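```bash
python3 - <<'E'
import cv2
t=cv2.imread("pics/top0.png");s=cv2.imread("pics/side0.png")
cv2.imwrite("pics/t_h.png",cv2.resize(t[100:205,195:290],None,fx=6.,fy=5.7,interpolation=cv2.INTER_CUBIC))
cv2.imwrite("pics/t_p.png",cv2.resize(t[150:210,300:380],None,fx=9,fy=9,interpolation=cv2.INTER_CUBIC))
cv2.imwrite("pics/s_p.png",cv2.resize(s[200:290,270:370],None,fx=6,fy=6,interpolation=cv2.INTER_CUBIC))
E
```

```text
(no output)
```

View pics/t_h.png

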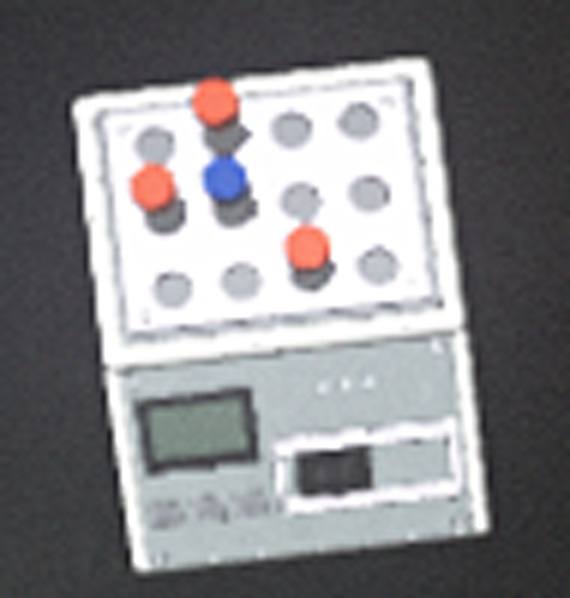

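View pics/t_p.png

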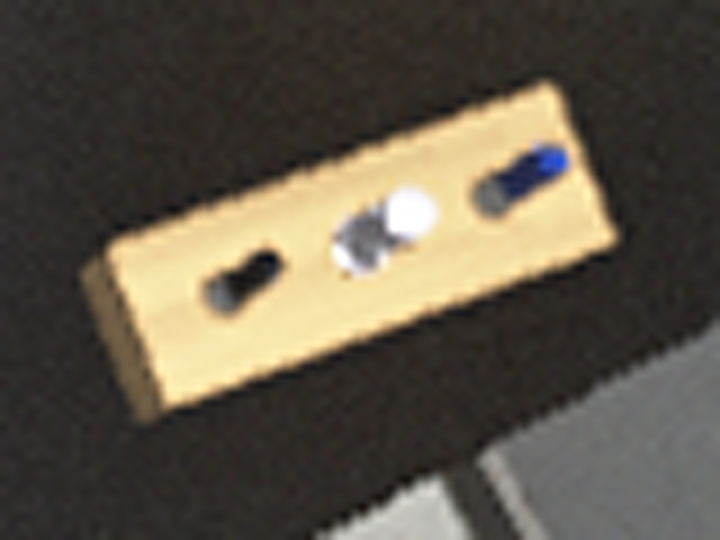

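View pics/s_p.png

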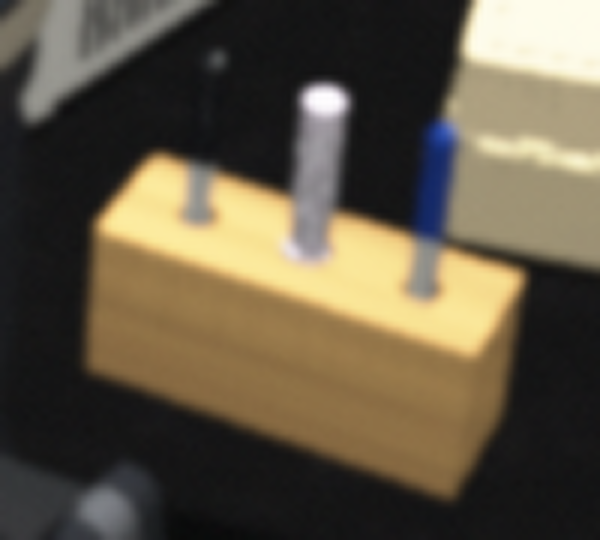

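```bash
cat > h.py <<'E'
import numpy as np, cv2
from scipy.optimize import least_squares
from scipy.spatial.transform import Rotation as Ro
def Rq(q): return Ro.from_quat([q[1],q[2],q[3],q[0]])
def proj(d,X):
    X=np.atleast_2d(X); c=X@d["R"].T+d["t"]; p=c@d["K"].T; return p[:,:2]/p[:,2:]
def wproj(d,tp,tR,X):
    T=d["T_tool_cam"]; X=np.atleast_2d(X)
    t=(X-tp)@tR.as_matrix(); c=(t-T[:3,3])@T[:3,:3]
    th=np.arctan2(np.hypot(c[:,0],c[:,1]),c[:,2]); ph=np.arctan2(c[:,1],c[:,0])
    f=d["K"][0,0]
    return np.c_[d["K"][0,2]+f*th*np.cos(ph), d["K"][1,2]+f*th*np.sin(ph)]
def place(p,L):
    c,s=np.cos(p[2]),np.sin(p[2]); L=np.atleast_2d(L)
    return np.c_[p[0]+c*L[:,0]-s*L[:,1],p[1]+s*L[:,0]+c*L[:,1],L[:,2]]
def panel(u):  # panel coords -> heater
    a=np.radians(20); u=np.atleast_2d(u)
    return np.c_[-65+u[:,0]*np.cos(a)-u[:,2]*np.sin(a), u[:,1], 50+u[:,0]*np.sin(a)+u[:,2]*np.cos(a)]
def Rpanel(yaw):
    return Ro.from_euler('z',yaw)*Ro.from_euler('y',-20,degrees=True)
E
python3 - <<'E'
from h import *
from bench import arm
top=arm.get_image("top");side=arm.get_image("side")
cr=lambda P,x0,y0,fx,fy:(np.array(P)+.5)/[fx,fy]-.5+[x0,y0]
L=np.array([[110,80,88],[110,-80,88],[-110,80,34],[-110,-80,34]])
px=cr([[75,100],[430,60],[135,570],[490,530]],195,100,6,5.7)
r=least_squares(lambda p:(proj(top,place(p,L))-px).ravel(),[600,0,0]);print(r.x,r.fun)
L=np.array([[25,70,64],[25,-70,64],[-25,70,64],[-25,-70,64]])
px=cr([[108,242],[555,82],[158,408],[620,240]],300,150,9,9)
ps=cr([[160,153],[525,275],[97,225],[475,357]],270,200,6,6)
r=least_squares(lambda p:np.r_[(proj(top,place(p,L))-px).ravel(),(proj(side,place(p,L))-ps).ravel()],[600,-300,0]);print(r.x,r.fun)
E
```

```text
[ 5.73399425e+02 -3.72035355e+01  1.48810939e-01] [-0.72496553 -0.91674359  0.51381859 -1.09086858  0.32227853  1.00538252
 -0.1103651   1.00633995]
[ 5.24042564e+02 -2.98106027e+02  3.67784053e-01] [ 0.11852227 -0.11604367  0.11786461  0.24638544  1.15435328 -0.76656525
 -0.29543189  0.343028   -0.45353978  0.05044752 -0.17479854 -0.12871056
  0.04183473 -0.08071475 -0.16216126 -0.47310729]
```

```bash
cat >> h.py <<'E'
def rows(s,tp,tR):
    R0=Rq(s["tool_rot"]); rv=(R0.inv()*tR).as_rotvec()
    d_after=tR.inv().apply(np.array(tp)-s["tool_pos"])
    d_before=R0.inv().apply(np.array(tp)-s["tool_pos"])
    print("rotvec",rv.round(4),"deg",np.degrees(np.linalg.norm(rv)).round(1),"shift before",d_before.round(1),"shift after",d_after.round(1))
E
cat > geo.py <<'E'
from h import *
HEAT=np.array([573.4,-37.2,0.1488]); PEN=np.array([524.0,-298.1,0.3678])
def toolR(Rp,sgn): # tool x=-panel z, tool z=sgn*panel y
    M=Rp.as_matrix(); x=-M[:,2]; z=sgn*M[:,1]; return Ro.from_matrix(np.c_[x,np.cross(z,x),z])
E
python3 - <<'E'
from geo import *
from bench import arm
s=arm.observe();print(Rq(s["tool_rot"]).as_matrix().round(3))
Rp=Rpanel(HEAT[2])
for sg in (1,-1):
    tR=toolR(Rp,sg); tp=place(HEAT,panel([-10,-10,130]))[0]; print(sg,tp.round(1)); rows(s,tp,tR)
print(place(HEAT,panel([[-10,-10,0],[-10,-14,17]])))
print(place(PEN,[[0,0,64],[0,42,0],[0,-42,0]]))
E
```

```text
[[-0.     0.964  0.265]
 [ 0.001  0.265 -0.964]
 [-1.    -0.    -0.001]]
1 [457.3 -64.7 168.7]
rotvec [-2.9784 -0.5253 -0.0323] deg 173.3 shift before [  62.5  423.9 -341.3] shift after [ 188.6 -336.2  389.3]
-1 [457.3 -64.7 168.7]
rotvec [ 0.1177 -0.0215  0.3487] deg 21.1 shift before [  62.5  423.9 -341.3] shift after [ 188.6  336.2 -389.3]
[[501.30769776 -58.11895281  46.57979857]
 [496.1506116  -62.93673657  62.55457312]]
[[ 524.         -298.1          64.        ]
 [ 508.89833559 -258.90893301    0.        ]
 [ 539.10166441 -337.29106699    0.        ]]
```

Emit:
{"method": "play_rows", "body": {"rows": [{"rx": 0.039, "ry": -0.007, "rz": 0.116}, {"rx": 0.039, "ry": -0.007, "rz": 0.116}, {"rx": 0.039, "ry": -0.007, "rz": 0.116}, {"dx": 13.5, "dy": 24, "dz": -27.8}, {"dx": 13.5, "dy": 24, "dz": -27.8}, {"dx": 13.5, "dy": 24, "dz": -27.8}, {"dx": 13.5, "dy": 24, "dz": -27.8}, {"dx": 13.5, "dy": 24, "dz": -27.8}, {"dx": 13.5, "dy": 24, "dz": -27.8}, {"dx": 13.5, "dy": 24, "dz": -27.8}, {"dx": 13.5, "dy": 24, "dz": -27.8}, {"dx": 13.5, "dy": 24, "dz": -27.8}, {"dx": 13.5, "dy": 24, "dz": -27.8}, {"dx": 13.5, "dy": 24, "dz": -27.8}, {"dx": 13.5, "dy": 24, "dz": -27.8}, {"dx": 13.5, "dy": 24, "dz": -27.8}, {"dx": 13.5, "dy": 24, "dz": -27.8}, {}]}}

```text
schema error: expected keys dx, dy, dz, rx, ry, rz, hand
```

```bash
cat > shot.py <<'E'
import sys,pickle
from geo import *
from bench import arm
def shot(n,name="wrist"):
    s=arm.observe(); d=arm.get_image(name); pickle.dump((s,d),open(f"pics/{n}.pkl","wb"))
    cv2.imwrite(f"pics/{n}.png",d["pixels"][:,:,::-1]); return s,d
if __name__=="__main__":
    s,d=shot(sys.argv[1],*(sys.argv[2:3])); print(s["clock"],s["tool_pos"].round(1),s["joint_pos"].round(2),s["contact_force"].round(1),s["gripper_width"])
E
python3 shot.py w1; python3 - <<'E'
import cv2
im=cv2.imread("pics/w1.png");cv2.imwrite("pics/w1b.png",cv2.resize(im,None,fx=1.56,fy=1.56,interpolation=cv2.INTER_CUBIC))
E
```

```text
0.25 [ 138.9 -506.1  231. ] [-1.3   0.24 -0.01  1.32 -0.    1.57] [-0.1 -0.4 -0.4] 85.22342342438469
```

View pics/w1b.png

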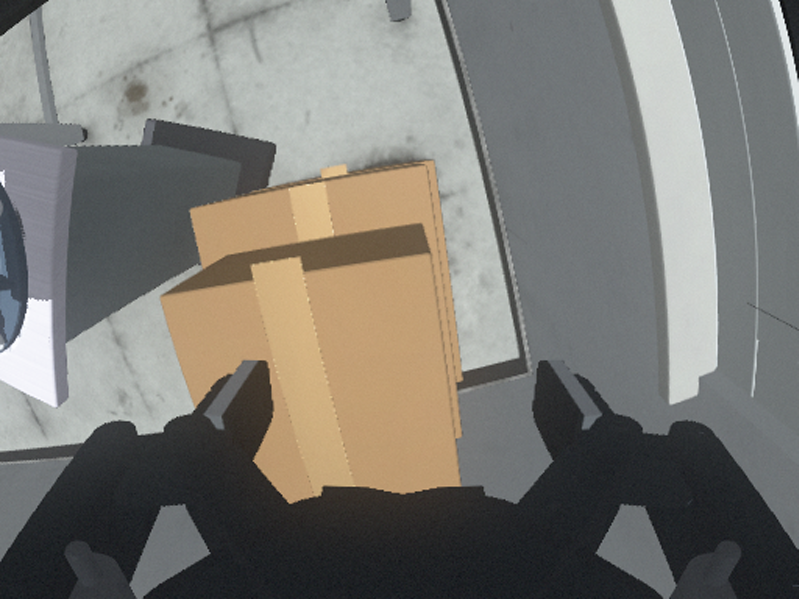

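The schema needs every key in each row, so I'll fill them all in.

Emit:
{"method": "play_rows", "body": {"rows": [{"dx": 0, "dy": 0, "dz": 0, "rx": 0.039, "ry": -0.007, "rz": 0.116, "hand": 50}, {"dx": 0, "dy": 0, "dz": 0, "rx": 0.039, "ry": -0.007, "rz": 0.116, "hand": 50}, {"dx": 0, "dy": 0, "dz": 0, "rx": 0.039, "ry": -0.007, "rz": 0.116, "hand": 50}, {"dx": 13.5, "dy": 24, "dz": -27.8, "rx": 0, "ry": 0, "rz": 0, "hand": 50}, {"dx": 13.5, "dy": 24, "dz": -27.8, "rx": 0, "ry": 0, "rz": 0, "hand": 50}, {"dx": 13.5, "dy": 24, "dz": -27.8, "rx": 0, "ry": 0, "rz": 0, "hand": 50}, {"dx": 13.5, "dy": 24, "dz": -27.8, "rx": 0, "ry": 0, "rz": 0, "hand": 50}, {"dx": 13.5, "dy": 24, "dz": -27.8, "rx": 0, "ry": 0, "rz": 0, "hand": 50}, {"dx": 13.5, "dy": 24, "dz": -27.8, "rx": 0, "ry": 0, "rz": 0, "hand": 50}, {"dx": 13.5, "dy": 24, "dz": -27.8, "rx": 0, "ry": 0, "rz": 0, "hand": 50}, {"dx": 13.5, "dy": 24, "dz": -27.8, "rx": 0, "ry": 0, "rz": 0, "hand": 50}, {"dx": 13.5, "dy": 24, "dz": -27.8, "rx": 0, "ry": 0, "rz": 0, "hand": 50}, {"dx": 13.5, "dy": 24, "dz": -27.8, "rx": 0, "ry": 0, "rz": 0, "hand": 50}, {"dx": 13.5, "dy": 24, "dz": -27.8, "rx": 0, "ry": 0, "rz": 0, "hand": 50}, {"dx": 13.5, "dy": 24, "dz": -27.8, "rx": 0, "ry": 0, "rz": 0, "hand": 50}, {"dx": 13.5, "dy": 24, "dz": -27.8, "rx": 0, "ry": 0, "rz": 0, "hand": 50}, {"dx": 13.5, "dy": 24, "dz": -27.8, "rx": 0, "ry": 0, "rz": 0, "hand": 50}, {"dx": 0, "dy": 0, "dz": 0, "rx": 0, "ry": 0, "rz": 0, "hand": 50}]}}

```text
clock: 2.55
tool_pos: [457.8, -62.7, 168.0]
tool_rot: [0.608, 0.546, 0.449, -0.36]
contact_force: [-0.3, 0.4, -0.0]
gripper_width: 49.9
```

```bash

python3 shot.py w2; python3 - <<'E'
import cv2
im=cv2.imread("pics/w2.png");cv2.imwrite("pics/w2b.png",cv2.resize(im,None,fx=1.5625,fy=1.5625,interpolation=cv2.INTER_CUBIC))
E
```

```text
2.55 [457.8 -62.7 168. ] [-0.22 -0.06 -0.59  0.72  0.12  2.79] [-0.3  0.4 -0. ] 49.85908620269924
```

View pics/w2b.png

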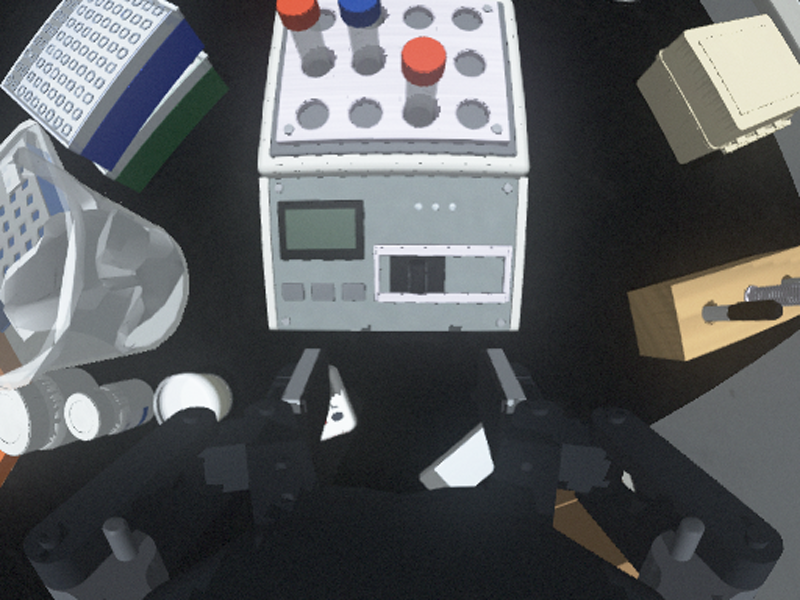

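```bash
python3 - <<'E'
import cv2
im=cv2.imread("pics/w2.png");cv2.imwrite("pics/w2c.png",cv2.resize(im[105:220,160:345],None,fx=4.3,fy=4.3,interpolation=cv2.INTER_CUBIC))
E
```

```text
(no output)
```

View pics/w2c.png

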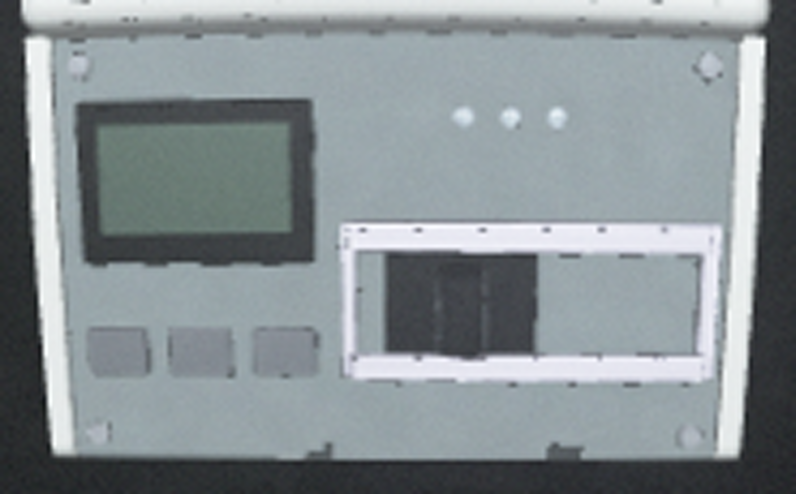

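```bash
python3 - <<'E'
from geo import *
import pickle
s,d=pickle.load(open("pics/w2.pkl","rb"))
cr=lambda P:(np.array(P)+.5)/4.3-.5+[160,105]
tp=s["tool_pos"];tR=Rq(s["tool_rot"])
px=cr([[74,455],[717,457],[52,456],[741,457],[52,38],[741,36]])
def L(p): return place(p,np.r_[panel([[-48,74,0],[-48,-74,0]]),[[-110,80,34],[-110,-80,34]],panel([[48,74,0],[48,-74,0]])])
r=least_squares(lambda p:(wproj(d,tp,tR,L(p))-px).ravel(),[573,-37,.1488]);print(r.x,r.fun.reshape(-1,2).round(2))
p=r.x
pl=cr([[385,303],[537,303]])
for q in (p,[573.4,-37.2,.1488]):
  r2=least_squares(lambda v:(wproj(d,tp,tR,place(q,panel([[v[0],v[1]+16.5,3],[v[0],v[1]-16.5,3]])))-pl).ravel(),[-10,-14]);print(r2.x,r2.fun)
# rails frame px ymid:
rl=cr([[345,303],[720,303]])
r2=least_squares(lambda v:(wproj(d,tp,tR,place(p,panel([[v[0],v[1],5.3],[v[0],v[2],5.3]])))-rl).ravel(),[-10,10,-70]);print("rail",r2.x)
rl=cr([[461,266],[461,356]])
r2=least_squares(lambda v:(wproj(d,tp,tR,place(p,panel([[v[0],v[1],17],[v[0]-18,v[1],17]])))-rl).ravel(),[-10,-10]);print("ridge",r2.x-[9,0],r2.fun)
E
```

```text
[ 5.76761075e+02 -3.81682278e+01  1.50339690e-01] [[ 1.1   0.05]
 [-0.66  0.07]
 [ 0.44 -0.39]
 [-0.36 -0.1 ]
 [ 0.28  0.09]
 [-0.73  0.34]]
[-10.63286644 -14.62691226] [ 0.04099655 -0.04850798 -0.041411    0.04734268]
[ -7.34734271 -16.16563833] [-0.0306373  -0.07467573  0.03066819  0.07582812]
rail [ -9.94619722  10.47101312 -71.46489036]
ridge [ -8.87512552 -14.17483939] [ 0.09935118  0.63734085 -0.1019837  -0.65967664]
```

```bash
sed -i 's/^HEAT=.*;/HEAT=np.array([576.8,-38.2,0.1503]);/' geo.py; python3 - <<'E'
from geo import *
from bench import arm
s=arm.observe();Rp=Rpanel(HEAT[2])
rows(s,place(HEAT,panel([-10,-14.4,8.5]))[0],toolR(Rp,-1))
E
```

```text
rotvec [ 0.0021 -0.0005  0.0013] deg 0.1 shift before [121.9   3.6   7.2] shift after [121.9   3.4   7.1]
```

Emit:
{"method": "play_rows", "body": {"rows": [{"dx": 15, "dy": 3.5, "dz": 7.2, "rx": 0, "ry": 0, "rz": 0, "hand": 45}, {"dx": 25, "dy": 0, "dz": 0, "rx": 0, "ry": 0, "rz": 0, "hand": 45}, {"dx": 25, "dy": 0, "dz": 0, "rx": 0, "ry": 0, "rz": 0, "hand": 45}, {"dx": 20, "dy": 0, "dz": 0, "rx": 0, "ry": 0, "rz": 0, "hand": 45}, {"dx": 15, "dy": 0, "dz": 0, "rx": 0, "ry": 0, "rz": 0, "hand": 45}, {"dx": 10, "dy": 0, "dz": 0, "rx": 0, "ry": 0, "rz": 0, "hand": 45}, {"dx": 6, "dy": 0, "dz": 0, "rx": 0, "ry": 0, "rz": 0, "hand": 45}, {"dx": 5, "dy": 0, "dz": 0, "rx": 0, "ry": 0, "rz": 0, "hand": 45}, {"dx": 0, "dy": 0, "dz": 0, "rx": 0, "ry": 0, "rz": 0, "hand": 45}], "force": 20}}

```text
clock: 3.72
tool_pos: [502.2, -65.3, 55.7]
tool_rot: [0.608, 0.547, 0.448, -0.361]
contact_force: [-0.6, -0.7, -0.5]
gripper_width: 45.1
```

```bash

python3 shot.py w3; python3 - <<'E'
import cv2
im=cv2.imread("pics/w3.png");cv2.imwrite("pics/w3b.png",cv2.resize(im[150:384,130:400],None,fx=2.5,fy=2.5,interpolation=cv2.INTER_CUBIC))
E
```

```text
3.725 [502.2 -65.3  55.7] [-0.2   0.15 -0.71  0.38  0.12  2.81] [-0.6 -0.7 -0.5] 45.080129378869906
```

View pics/w3b.png

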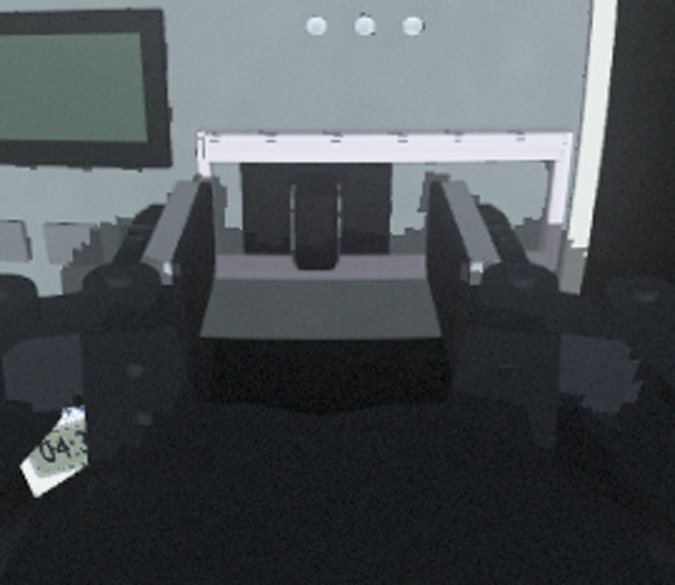

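Emit:
{"method": "play_rows", "body": {"rows": [{"dx": 0, "dy": 0, "dz": 0, "rx": 0, "ry": 0, "rz": 0, "hand": 11}, {"dx": 0, "dy": 0, "dz": 0, "rx": 0, "ry": 0, "rz": 0, "hand": 11}, {"dx": 0, "dy": 0, "dz": 0, "rx": 0, "ry": 0, "rz": 0, "hand": 11}, {"dx": 0, "dy": 0, "dz": 0, "rx": 0, "ry": 0, "rz": 0, "hand": 11}, {"dx": 0, "dy": 0, "dz": 4, "rx": 0, "ry": 0, "rz": 0, "hand": 11}, {"dx": 0, "dy": 0, "dz": 5, "rx": 0, "ry": 0, "rz": 0, "hand": 11}], "force": 20}}

```text
clock: 4.53
tool_pos: [503.6, -74.2, 55.7]
tool_rot: [0.608, 0.547, 0.448, -0.361]
contact_force: [-0.8, 0.1, 1.0]
gripper_width: 11.4
```

Emit:
{"method": "play_rows", "body": {"rows": [{"dx": 0, "dy": 0, "dz": 6, "rx": 0, "ry": 0, "rz": 0, "hand": 11}, {"dx": 0, "dy": 0, "dz": 6, "rx": 0, "ry": 0, "rz": 0, "hand": 11}, {"dx": 0, "dy": 0, "dz": 6, "rx": 0, "ry": 0, "rz": 0, "hand": 11}, {"dx": 0, "dy": 0, "dz": 4, "rx": 0, "ry": 0, "rz": 0, "hand": 11}, {"dx": 0, "dy": 0, "dz": 2, "rx": 0, "ry": 0, "rz": 0, "hand": 11}, {"dx": 0, "dy": 0, "dz": 0, "rx": 0, "ry": 0, "rz": 0, "hand": 11}]}}

```text
clock: 5.28
tool_pos: [507.2, -98.1, 55.7]
tool_rot: [0.608, 0.547, 0.448, -0.362]
contact_force: [-0.2, 0.1, 0.7]
gripper_width: 11.1
```

Emit:
{"method": "play_rows", "body": {"rows": [{"dx": 0, "dy": 0, "dz": 1, "rx": 0, "ry": 0, "rz": 0, "hand": 11}, {"dx": 0, "dy": 0, "dz": 0, "rx": 0, "ry": 0, "rz": 0, "hand": 11}]}}

```text
clock: 5.52
tool_pos: [507.2, -98.3, 55.7]
tool_rot: [0.608, 0.547, 0.448, -0.361]
contact_force: [-0.9, 5.1, 1.9]
gripper_width: 10.7
```

```bash

python3 shot.py w4; python3 - <<'E'
import cv2
im=cv2.imread("pics/w4.png");cv2.imwrite("pics/w4b.png",cv2.resize(im[150:384,130:400],None,fx=2.5,fy=2.5,interpolation=cv2.INTER_CUBIC))
E
```

```text
5.525 [507.2 -98.3  55.7] [-0.28  0.17 -0.69  0.39  0.14  2.74] [-0.9  5.1  1.9] 10.691384931946203
```

View pics/w4b.png

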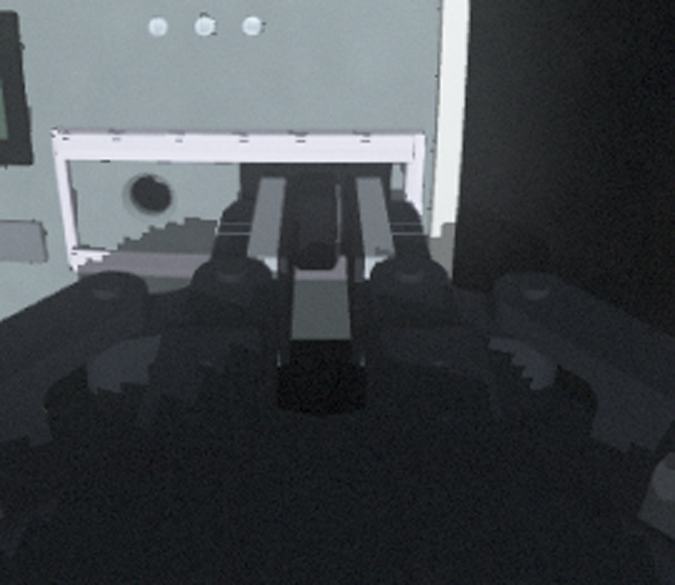

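Emit:
{"method": "play_rows", "body": {"rows": [{"dx": 0, "dy": 0, "dz": -1, "rx": 0, "ry": 0, "rz": 0, "hand": 45}, {"dx": 0, "dy": 0, "dz": 0, "rx": 0, "ry": 0, "rz": 0, "hand": 45}, {"dx": 0, "dy": 0, "dz": 0, "rx": 0, "ry": 0, "rz": 0, "hand": 45}, {"dx": -10, "dy": 0, "dz": 0, "rx": 0, "ry": 0, "rz": 0, "hand": 45}, {"dx": -25, "dy": 0, "dz": 0, "rx": 0, "ry": 0, "rz": 0, "hand": 45}, {"dx": -35, "dy": 0, "dz": 0, "rx": 0, "ry": 0, "rz": 0, "hand": 45}, {"dx": -20, "dy": 0, "dz": 0, "rx": 0, "ry": 0, "rz": 0, "hand": 45}, {"dx": 0, "dy": 0, "dz": 0, "rx": 0, "ry": 0, "rz": 0, "hand": 45}]}}

```text
clock: 6.58
tool_pos: [477.4, -102.9, 142.4]
tool_rot: [0.609, 0.547, 0.446, -0.361]
contact_force: [0.7, 0.6, -0.9]
gripper_width: 44.9
```

```bash

python3 shot.py w5; python3 - <<'E'
from geo import *
import pickle
im=cv2.imread("pics/w5.png");cv2.imwrite("pics/w5b.png",cv2.resize(im[90:260,120:360],None,fx=3.3,fy=3.3,interpolation=cv2.INTER_CUBIC))
s,d=pickle.load(open("pics/w4.pkl","rb"));tp=s["tool_pos"];tR=Rq(s["tool_rot"])
px=(np.array([151,194])+.5)/2.5-.5+[130,150]
r=least_squares(lambda v:(wproj(d,tp,tR,place(HEAT,panel([v[0],v[1],0])))-px).ravel(),[-10,-10]);print("hole",r.x)
Hp=Rpanel(HEAT[2]).inv().apply(tp-place(HEAT,panel([0,0,0]))[0]);print("tcp in panel",Hp)
E
```

```text
6.575 [ 477.4 -102.9  142.4] [-0.31  0.01 -0.59  0.65  0.15  2.71] [ 0.7  0.6 -0.9] 44.877346545912225
hole [ -8.94890262 -10.244484  ]
tcp in panel [-10.13571308 -48.96409808   9.7187632 ]
```

View pics/w5b.png

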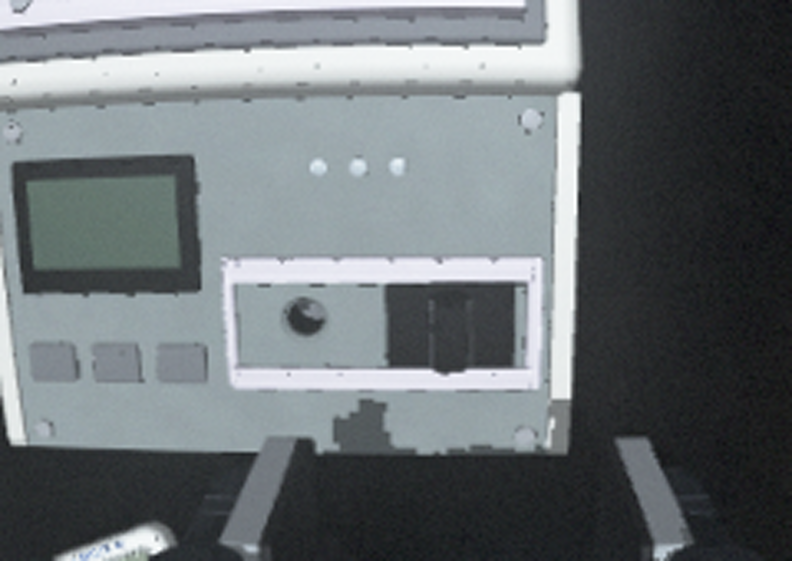

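```bash
python3 - <<'E'
from geo import *
import pickle
from bench import arm
s,d=pickle.load(open("pics/w5.pkl","rb"));tp=s["tool_pos"];tR=Rq(s["tool_rot"])
for c in ([305,316],[306,315]):
  px=(np.array(c)+.5)/3.3-.5+[120,90]
  r=least_squares(lambda v:(wproj(d,tp,tR,place(HEAT,panel([v[0],v[1],0])))-px).ravel(),[-10,-10]);print("hole",r.x)
s=arm.observe()
for yaw in (PEN[2],):
  Rz=Ro.from_euler('z',yaw)
  for sg in (1,-1):
    for ax in (0,1):
      Rp=Rz*Ro.from_euler('z',90*ax,degrees=True)
      print(sg,ax);rows(s,np.r_[place(PEN,[0,0,0])[0][:2],230],toolR(Rp,sg))
E
```

```text
hole [-9.06652666 -9.87971815]
hole [ -8.79627313 -10.1558972 ]
1 0
rotvec [ 2.8813 -0.5096 -0.0577] deg 167.7 shift before [-77.2  46.7 200.3] shift after [ -88.8   26.4 -199.2]
1 1
rotvec [ 1.3377 -0.2356 -0.2958] deg 79.6 shift before [-77.2  46.7 200.3] shift after [-88.8 199.2  26.4]
-1 0
rotvec [-0.2161  0.0395 -0.3487] deg 23.6 shift before [-77.2  46.7 200.3] shift after [-88.8 -26.4 199.2]
-1 1
rotvec [-1.7687  0.3138 -0.25  ] deg 103.9 shift before [-77.2  46.7 200.3] shift after [ -88.8 -199.2  -26.4]
```

Emit:
{"method": "play_rows", "body": {"rows": [{"dx": -30, "dy": 0, "dz": 20, "rx": 0, "ry": 0, "rz": 0, "hand": 45}, {"dx": -40, "dy": 10, "dz": 30, "rx": 0, "ry": 0, "rz": 0, "hand": 45}, {"dx": -10, "dy": 10, "dz": 30, "rx": 0, "ry": 0, "rz": 0, "hand": 45}, {"dx": 0, "dy": 0, "dz": 0, "rx": -0.177, "ry": 0.031, "rz": -0.025, "hand": 45}, {"dx": 0, "dy": 0, "dz": 0, "rx": -0.177, "ry": 0.031, "rz": -0.025, "hand": 45}, {"dx": 0, "dy": 0, "dz": 0, "rx": -0.177, "ry": 0.031, "rz": -0.025, "hand": 45}, {"dx": 0, "dy": 0, "dz": 0, "rx": -0.177, "ry": 0.031, "rz": -0.025, "hand": 45}, {"dx": 0, "dy": 0, "dz": 0, "rx": -0.177, "ry": 0.031, "rz": -0.025, "hand": 45}, {"dx": 0, "dy": 0, "dz": 0, "rx": -0.177, "ry": 0.031, "rz": -0.025, "hand": 45}, {"dx": 0, "dy": 0, "dz": 0, "rx": -0.177, "ry": 0.031, "rz": -0.025, "hand": 45}, {"dx": 0, "dy": 0, "dz": 0, "rx": -0.177, "ry": 0.031, "rz": -0.025, "hand": 45}, {"dx": 0, "dy": 0, "dz": 0, "rx": -0.177, "ry": 0.031, "rz": -0.025, "hand": 45}, {"dx": 0, "dy": 0, "dz": 0, "rx": -0.177, "ry": 0.031, "rz": -0.025, "hand": 45}, {"dx": 0, "dy": 0, "dz": 0, "rx": 0, "ry": 0, "rz": 0, "hand": 45}]}}

```text
clock: 8.38
tool_pos: [480.4, -182.2, 221.1]
tool_rot: [0.695, -0.13, 0.695, 0.13]
contact_force: [-0.2, -0.2, 0.0]
gripper_width: 45.1
```

```bash
python3 - <<'E'
from geo import *
from bench import arm
s=arm.observe();print(s["joint_pos"].round(2))
Rp=Ro.from_euler('z',PEN[2]+np.pi/2)
rows(s,np.r_[place(PEN,[0,0,0])[0][:2],215],toolR(Rp,-1))
E
```

```text
[-0.36  0.22 -0.06  1.29 -0.    0.84]
rotvec [ 0.0009 -0.0007  0.0001] deg 0.1 shift before [   6.1 -123.8   -1.1] shift after [   6.1 -123.8   -1. ]
```

Emit:
{"method": "play_rows", "body": {"rows": [{"dx": 2, "dy": -30, "dz": 0, "rx": 0, "ry": 0, "rz": 0, "hand": 45}, {"dx": 2, "dy": -40, "dz": 0, "rx": 0, "ry": 0, "rz": 0, "hand": 45}, {"dx": 2, "dy": -34, "dz": 0, "rx": 0, "ry": 0, "rz": 0, "hand": 45}, {"dx": 0, "dy": -20, "dz": -1, "rx": 0, "ry": 0, "rz": 0, "hand": 45}, {"dx": 0, "dy": 0, "dz": 0, "rx": 0, "ry": 0, "rz": 0, "hand": 45}]}}

```text
clock: 9.0
tool_pos: [523.9, -300.0, 215.3]
tool_rot: [0.696, -0.128, 0.695, 0.128]
contact_force: [0.0, 1.4, -0.1]
gripper_width: 44.8
```

```bash

python3 shot.py w6; python3 shot.py t6 top;python3 - <<'E'
import cv2
im=cv2.imread("pics/w6.png");cv2.imwrite("pics/w6b.png",cv2.resize(im,None,fx=1.5625,fy=1.5625,interpolation=cv2.INTER_CUBIC))
E
```

```text
9.0 [ 523.9 -300.   215.3] [-0.52  0.38  0.15  1.34  0.    0.69] [ 0.   1.4 -0.1] 44.76554426610205
9.05 [ 523.6 -299.1  215.5] [-0.52  0.38  0.15  1.34  0.    0.69] [-1.   0.8  0.5] 44.87149336776725
```

View pics/w6b.png

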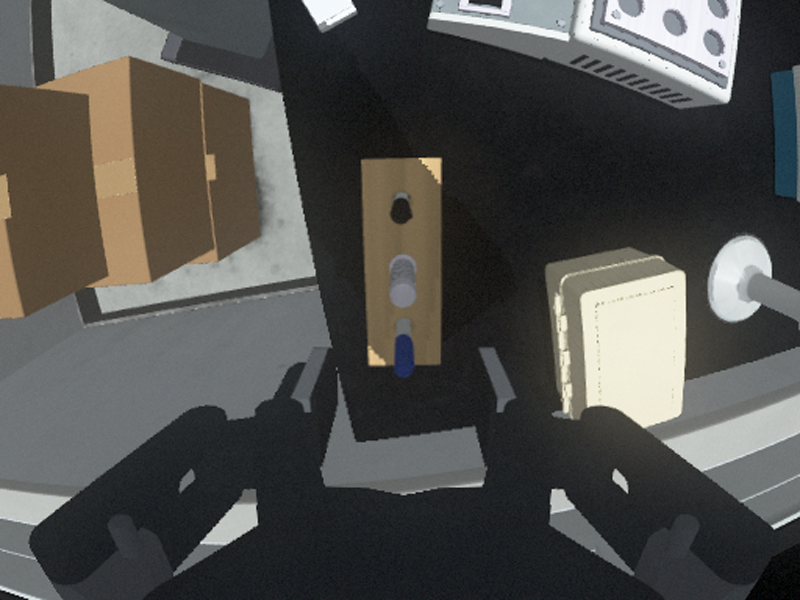

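```bash
python3 - <<'E'
from geo import *
import pickle
s,d=pickle.load(open("pics/w6.pkl","rb"));tp=s["tool_pos"];tR=Rq(s["tool_rot"])
c=lambda P:(np.array(P)+.5)/1.5625-.5
f=lambda X:wproj(d,tp,tR,X)
r=least_squares(lambda v:(f([[v[0],v[1],129]])-c([402,295])).ravel(),[524,-298]);print("pin top",r.x)
L=[[25,70,64],[-25,70,64],[25,-70,64],[-25,-70,64]]
px=c([[441,157],[361,158],[441,365],[367,365]])
r=least_squares(lambda p:(f(place(p,L))-px).ravel(),PEN);print(r.x,r.fun.round(1))
E
python3 - <<'E'
import cv2
im=cv2.imread("pics/w6.png");cv2.imwrite("pics/w6c.png",cv2.resize(im[95:250,210:310],None,fx=3.8,fy=3.8,interpolation=cv2.INTER_CUBIC))
E
```

```text
pin top [ 523.31272272 -299.17010563]
[ 5.23596147e+02 -2.99332552e+02  3.75334155e-01] [ 0.1  0.2  0.   0.3 -0.8 -0.6  0.7 -0.1]
```

View pics/w6c.png

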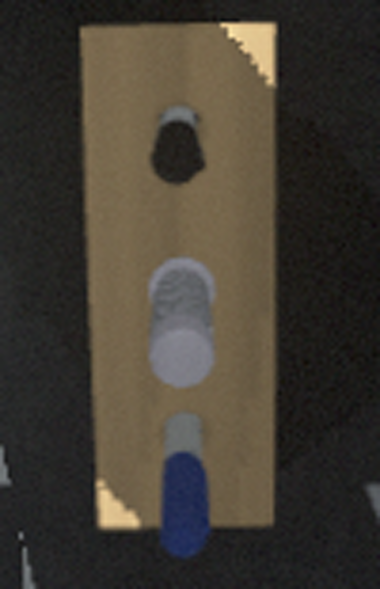

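Emit:
{"method": "play_rows", "body": {"rows": [{"dx": 25, "dy": 0, "dz": 0, "rx": 0, "ry": 0, "rz": 0, "hand": 45}, {"dx": 30, "dy": 0, "dz": 0, "rx": 0, "ry": 0, "rz": 0, "hand": 45}, {"dx": 30, "dy": 0, "dz": 0, "rx": 0, "ry": 0, "rz": 0, "hand": 45}, {"dx": 25, "dy": 0, "dz": 0, "rx": 0, "ry": 0, "rz": 0, "hand": 45}, {"dx": 15, "dy": 0, "dz": 0, "rx": 0, "ry": 0, "rz": 0, "hand": 45}, {"dx": 5, "dy": 0, "dz": 0, "rx": 0, "ry": 0, "rz": 0, "hand": 45}, {"dx": 0, "dy": 0, "dz": 0, "rx": 0, "ry": 0, "rz": 0, "hand": 45}]}}

```text
clock: 9.98
tool_pos: [524.3, -298.9, 87.0]
tool_rot: [0.696, -0.13, 0.695, 0.129]
contact_force: [-0.1, -0.2, 0.5]
gripper_width: 45.0
```

```bash

python3 shot.py w7;python3 - <<'E'
import cv2
im=cv2.imread("pics/w7.png");cv2.imwrite("pics/w7b.png",cv2.resize(im,None,fx=1.5625,fy=1.5625,interpolation=cv2.INTER_CUBIC))
E
```

```text
9.975 [ 524.3 -298.9   87. ] [-0.52  0.45 -0.08  1.04 -0.    0.68] [-0.1 -0.2  0.5] 45.04315074264896
```

View pics/w7b.png

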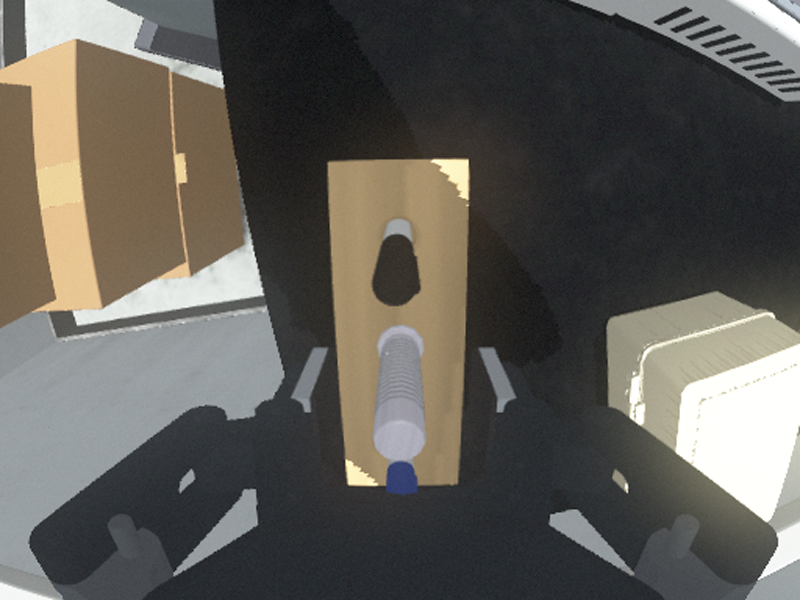

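```bash
python3 - <<'E'
from geo import *
import pickle
s,d=pickle.load(open("pics/w7.pkl","rb"));tp=s["tool_pos"];tR=Rq(s["tool_rot"])
c=lambda P:(np.array(P)+.5)/1.5625-.5
r=least_squares(lambda v:(wproj(d,tp,tR,[[v[0],v[1],129]])-c([400,440])).ravel(),[524,-298]);print("pin top",r.x, tR.inv().apply(np.r_[r.x,90]-tp))
E
```

```text
pin top [ 523.60822111 -298.46421848] [-3.00705865  0.65651964 -0.52902068]
```

Emit:
{"method": "play_rows", "body": {"rows": [{"dx": 2, "dy": 0.5, "dz": -0.5, "rx": 0, "ry": 0, "rz": 0, "hand": 10}, {"dx": 0, "dy": 0, "dz": 0, "rx": 0, "ry": 0, "rz": 0, "hand": 8}, {"dx": 0, "dy": 0, "dz": 0, "rx": 0, "ry": 0, "rz": 0, "hand": 8}, {"dx": 0, "dy": 0, "dz": 0, "rx": 0, "ry": 0, "rz": 0, "hand": 8}, {"dx": 0, "dy": 0, "dz": 0, "rx": 0, "ry": 0, "rz": 0, "hand": 8}], "force": 60}}

```text
clock: 10.65
tool_pos: [523.6, -298.8, 84.9]
tool_rot: [0.696, -0.13, 0.695, 0.129]
contact_force: [-1.2, 0.5, 5.7]
gripper_width: 12.6
```

Emit:
{"method": "play_rows", "body": {"rows": [{"dx": -5, "dy": 0, "dz": 0, "rx": 0, "ry": 0, "rz": 0, "hand": 8}, {"dx": -10, "dy": 0, "dz": 0, "rx": 0, "ry": 0, "rz": 0, "hand": 8}, {"dx": -15, "dy": 0, "dz": 0, "rx": 0, "ry": 0, "rz": 0, "hand": 8}, {"dx": -20, "dy": 0, "dz": 0, "rx": 0, "ry": 0, "rz": 0, "hand": 8}, {"dx": -20, "dy": 0, "dz": 0, "rx": 0, "ry": 0, "rz": 0, "hand": 8}, {"dx": -20, "dy": 0, "dz": 0, "rx": 0, "ry": 0, "rz": 0, "hand": 8}, {"dx": -20, "dy": 0, "dz": 0, "rx": 0, "ry": 0, "rz": 0, "hand": 8}, {"dx": -10, "dy": 0, "dz": 0, "rx": 0, "ry": 0, "rz": 0, "hand": 8}, {"dx": 0, "dy": 0, "dz": 0, "rx": 0, "ry": 0, "rz": 0, "hand": 8}]}}

```text
clock: 11.78
tool_pos: [523.7, -298.7, 205.4]
tool_rot: [0.696, -0.13, 0.694, 0.129]
contact_force: [0.0, -0.9, -1.1]
gripper_width: 12.6
```

```bash

python3 shot.py w8;python3 shot.py s8 side; python3 shot.py t8 top; python3 - <<'E'
import cv2
im=cv2.imread("pics/w8.png");cv2.imwrite("pics/w8b.png",cv2.resize(im,None,fx=1.5625,fy=1.5625,interpolation=cv2.INTER_CUBIC))
im=cv2.imread("pics/s8.png");cv2.imwrite("pics/s8b.png",cv2.resize(im[150:300,240:400],None,fx=4,fy=4,interpolation=cv2.INTER_CUBIC))
E
```

```text
11.775 [ 523.7 -298.7  205.4] [-0.52  0.38  0.12  1.31 -0.    0.68] [ 0.  -0.9 -1.1] 12.617327825900741
11.825 [ 523.4 -298.6  204.6] [-0.52  0.38  0.12  1.31 -0.    0.68] [-0.2 -0.6 -1.1] 12.290386444042516
11.875 [ 523.1 -298.4  204. ] [-0.52  0.38  0.12  1.31 -0.    0.68] [-0.9 -0.6 -0.8] 12.542319220810338
```

View pics/w8b.png

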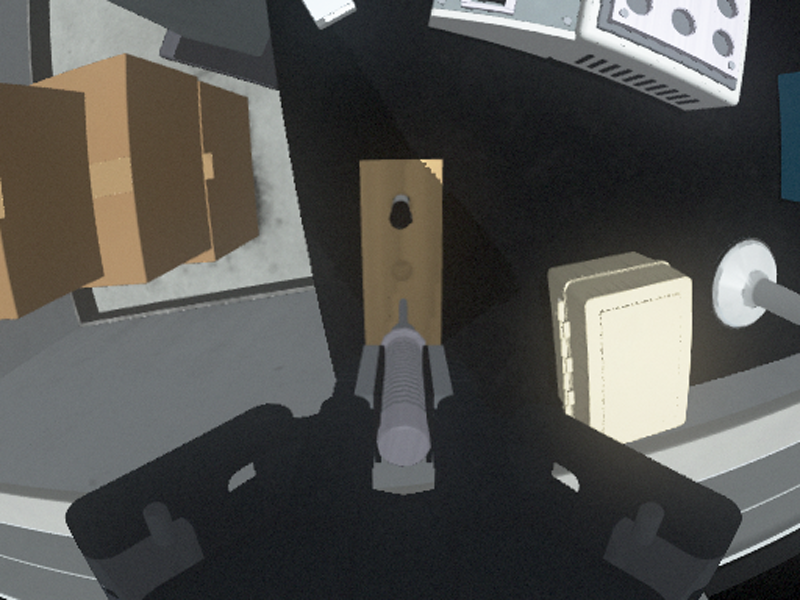

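View pics/s8b.png

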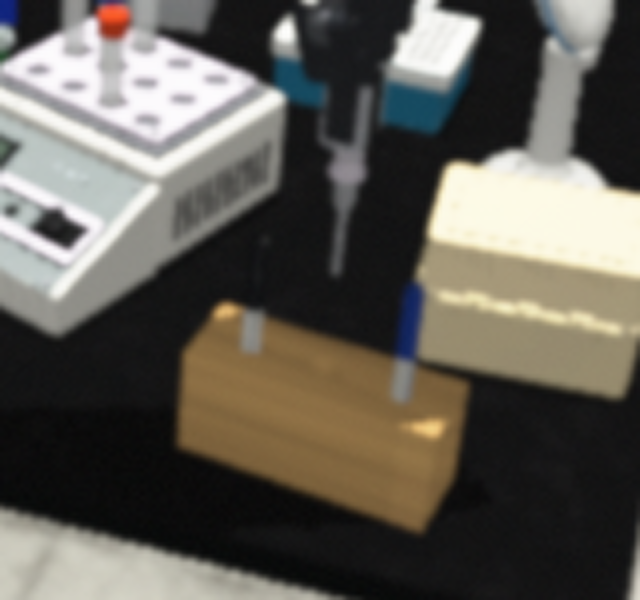

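```bash
python3 - <<'E'
import cv2
im=cv2.imread("pics/w8.png");cv2.imwrite("pics/w8c.png",cv2.resize(im[180:315,225:290],None,fx=6,fy=4.4,interpolation=cv2.INTER_CUBIC))
im=cv2.imread("pics/t8.png");cv2.imwrite("pics/t8b.png",im)
E
```

```text
(no output)
```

View pics/w8c.png

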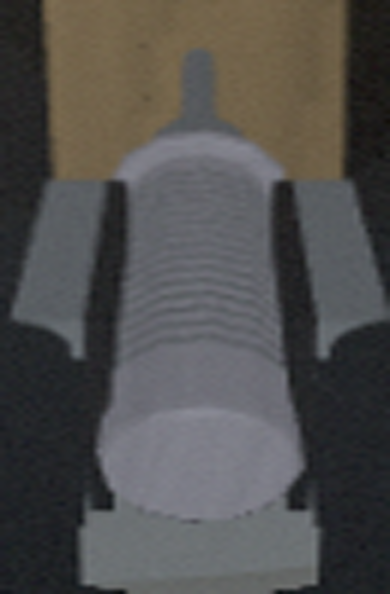

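```bash
python3 - <<'E'
from geo import *
import pickle
s,d=pickle.load(open("pics/w8.pkl","rb"));s2,d2=pickle.load(open("pics/s8.pkl","rb"))
tp=s["tool_pos"];tR=Rq(s["tool_rot"])
c=lambda P:(np.array(P)+.5)/1.5625-.5
cs=lambda P:(np.array(P)+.5)/4-.5+[240,150]
T0=tp+[0,0,-81]
r=least_squares(lambda v:np.r_[(wproj(d,tp,tR,v)-c([402,301])).ravel(),(proj(d2,v)-cs([336,275])).ravel()],T0)
print("tip",r.x,r.fun,"tool",tR.inv().apply(r.x-tp))
for x in (78,81,84):
  r=least_squares(lambda v:(wproj(d,tp,tR,tp+tR.apply([x,v[0],v[1]]))-c([402,301])).ravel(),[0,0]);print(x,r.x)
for x in (-40,-44):
  r=least_squares(lambda v:(wproj(d,tp,tR,tp+tR.apply([x,v[0],v[1]]))-c([403,441])).ravel(),[0,0]);print(x,r.x)
E
```

```text
tip [ 523.82168169 -299.68285602  123.58884457] [-0.09866413 -0.18257848  0.51675545 -0.11369263] tool [81.85593363 -0.70666677 -0.36517092]
78 [ 0.35913968 -0.27553605]
81 [-0.58783109 -0.28483742]
84 [-1.53480186 -0.2941388 ]
-40 [-1.12737885  0.27564383]
-44 [1.65118663 0.28079253]
```

```bash
python3 - <<'E'
from geo import *
from bench import arm
s=arm.observe();print(s["tool_pos"])
tR=toolR(Rpanel(HEAT[2])*Ro.from_euler('z',90,degrees=True),-1)
tip=place(HEAT,panel([-9.3,-10.1,40]))[0]
tp=tip-tR.apply([81.5,-.7,-.35]); print(tp); rows(s,tp,tR)
E
```

```text
[ 523.03230671 -298.37621766  203.79311078]
[464.53791038 -64.70838692 161.11157314]
rotvec [ 0.2163 -0.3478 -0.0375] deg 23.6 shift before [ 42.5 239.1  29.7] shift after [ 32.3 239.8 -36.1]
```

Emit:
{"method": "play_rows", "body": {"rows": [{"dx": -20, "dy": 0, "dz": 0, "rx": 0, "ry": 0, "rz": 0, "hand": 8}, {"dx": -25, "dy": 0, "dz": 0, "rx": 0, "ry": 0, "rz": 0, "hand": 8}, {"dx": 0, "dy": 25, "dz": 2, "rx": 0, "ry": 0, "rz": 0, "hand": 8}, {"dx": 0, "dy": 30, "dz": 4, "rx": 0, "ry": 0, "rz": 0, "hand": 8}, {"dx": 0, "dy": 35, "dz": 4, "rx": 0, "ry": 0, "rz": 0, "hand": 8}, {"dx": 0, "dy": 35, "dz": 5, "rx": 0, "ry": 0, "rz": 0, "hand": 8}, {"dx": 0, "dy": 35, "dz": 5, "rx": 0, "ry": 0, "rz": 0, "hand": 8}, {"dx": 0, "dy": 35, "dz": 5, "rx": 0, "ry": 0, "rz": 0, "hand": 8}, {"dx": 0, "dy": 30, "dz": 4, "rx": 0, "ry": 0, "rz": 0, "hand": 8}, {"dx": 0, "dy": 14, "dz": 0, "rx": 0, "ry": 0, "rz": 0, "hand": 8}, {"dx": 0, "dy": 0, "dz": 0, "rx": 0.054, "ry": -0.087, "rz": -0.009, "hand": 8}, {"dx": 0, "dy": 0, "dz": 0, "rx": 0.054, "ry": -0.087, "rz": -0.009, "hand": 8}, {"dx": 0, "dy": 0, "dz": 0, "rx": 0.054, "ry": -0.087, "rz": -0.009, "hand": 8}, {"dx": 0, "dy": 0, "dz": 0, "rx": 0.054, "ry": -0.087, "rz": -0.009, "hand": 8}, {"dx": 0, "dy": 0, "dz": 0, "rx": 0, "ry": 0, "rz": 0, "hand": 8}]}}

```text
clock: 13.8
tool_pos: [462.6, -65.5, 248.8]
tool_rot: [0.817, -0.043, 0.572, 0.062]
contact_force: [-0.4, 0.1, -0.6]
gripper_width: 12.4
```

```bash
cat > plan.py <<'E'
from geo import *
from bench import arm
import sys
s=arm.observe();print(s["tool_pos"],s["contact_force"].round(1))
tR=toolR(Rpanel(HEAT[2])*Ro.from_euler('z',90,degrees=True),-1)
hx,hy,h=map(float,sys.argv[1:4])
tip=place(HEAT,panel([hx,hy,h]))[0]
rows(s,tip-tR.apply([81.5,-.7,-.35]),tR)
E
python3 plan.py -9.3 -10.1 40
```

```text
[462.61529322 -65.47863572 248.76393119] [-0.4  0.1 -0.6]
rotvec [-0.0004  0.0002 -0.0004] deg 0.0 shift before [ 83.1   0.4 -28.1] shift after [ 83.1   0.5 -28.1]
```

Emit:
{"method": "play_rows", "body": {"rows": [{"dx": 20, "dy": 0.5, "dz": -14, "rx": 0, "ry": 0, "rz": 0, "hand": 8}, {"dx": 25, "dy": 0, "dz": -14, "rx": 0, "ry": 0, "rz": 0, "hand": 8}, {"dx": 25, "dy": 0, "dz": 0, "rx": 0, "ry": 0, "rz": 0, "hand": 8}, {"dx": 13, "dy": 0, "dz": 0, "rx": 0, "ry": 0, "rz": 0, "hand": 8}, {"dx": 15, "dy": 0, "dz": 0, "rx": 0, "ry": 0, "rz": 0, "hand": 8}, {"dx": 0, "dy": 0, "dz": 0, "rx": 0, "ry": 0, "rz": 0, "hand": 8}, {"dx": 0, "dy": 0, "dz": 0, "rx": 0, "ry": 0, "rz": 0, "hand": 8}]}}

```text
clock: 14.68
tool_pos: [471.8, -63.6, 148.1]
tool_rot: [0.817, -0.043, 0.572, 0.062]
contact_force: [-0.0, -0.2, -0.3]
gripper_width: 12.4
```

```bash
python3 plan.py -9.3 -10.1 25
python3 shot.py w9;python3 shot.py s9 side; python3 shot.py t9 top; python3 - <<'E'
import cv2
im=cv2.imread("pics/w9.png");cv2.imwrite("pics/w9b.png",cv2.resize(im,None,fx=1.5625,fy=1.5625,interpolation=cv2.INTER_CUBIC))
im=cv2.imread("pics/s9.png");cv2.imwrite("pics/s9b.png",cv2.resize(im[130:250,190:320],None,fx=5,fy=5,interpolation=cv2.INTER_CUBIC))
E
```

```text
[471.81361755 -63.56028769 148.10023126] [-0.  -0.2 -0.3]
rotvec [ 0.0008  0.0009 -0.0008] deg 0.1 shift before [ 0.3 -0.  -2.5] shift after [ 0.3 -0.  -2.5]
14.675 [471.8 -63.6 148.1] [-0.21 -0.02 -0.61  0.65  0.12  1.23] [-0.  -0.2 -0.3] 12.350031461092584
14.725 [471.8 -63.6 148.2] [-0.21 -0.02 -0.61  0.65  0.12  1.23] [-1.  -0.6 -0.8] 12.635426140903542
14.775 [471.7 -63.6 148.3] [-0.21 -0.02 -0.61  0.65  0.12  1.23] [ 0.3  0.3 -0.9] 12.38740083706032
```

View pics/w9b.png

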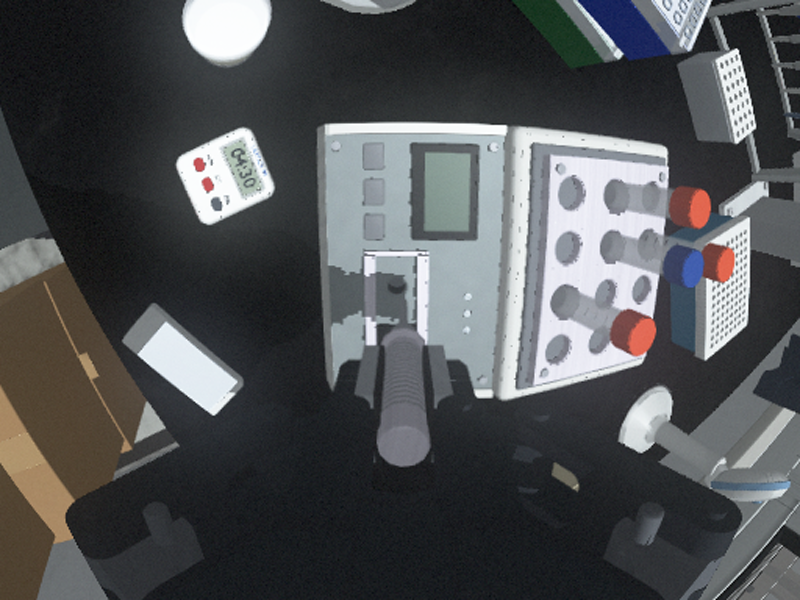

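View pics/s9b.png

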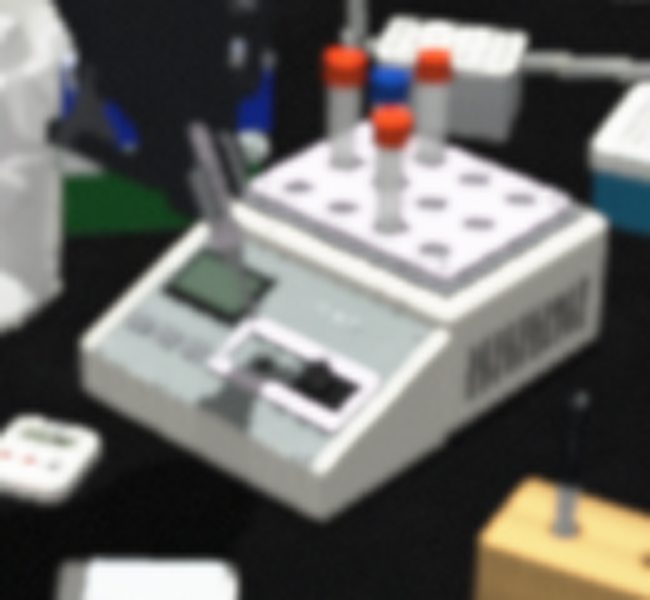

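```bash
python3 - <<'E'
from geo import *
import pickle
s,d=pickle.load(open("pics/w9.pkl","rb"));s2,d2=pickle.load(open("pics/s9.pkl","rb"))
tp=s["tool_pos"];tR=Rq(s["tool_rot"])
tip=tp+tR.apply([81.5,-.7,-.35]); neck=tp+tR.apply([21,0,0]); hole=place(HEAT,panel([-9.3,-10.1,0]))[0]
for n,X in (("tip",tip),("rodtop",tp+tR.apply([39.5,0,0])),("collar",neck),("hole",hole)):
  print(n,"wrist",wproj(d,tp,tR,X)[0],"side crop",((proj(d2,X)[0]-[190,130]+.5)*5-.5).round(0))
im=cv2.imread("pics/w9.png");cv2.imwrite("pics/w9c.png",cv2.resize(im[150:230,220:290],None,fx=8,fy=7,interpolation=cv2.INTER_CUBIC))
E
```

```text
tip wrist [257.22961252 192.4413811 ] side crop [259. 324.]
rodtop wrist [257.63534404 210.76441704] side crop [237. 264.]
collar wrist [257.61391511 221.9068129 ] side crop [228. 236.]
hole wrist [254.3339985  183.84106658] side crop [267. 362.]
```

View pics/w9c.png

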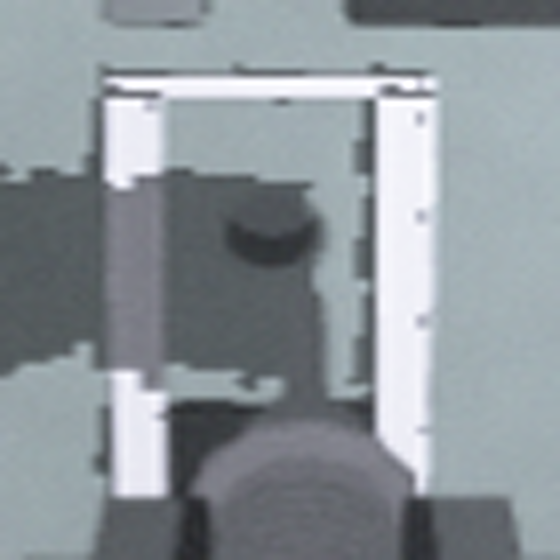

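Emit:
{"method": "play_rows", "body": {"rows": [{"dx": 5, "dy": 0, "dz": -3, "rx": 0, "ry": 0, "rz": 0, "hand": 8}, {"dx": 10, "dy": 0, "dz": 0, "rx": 0, "ry": 0, "rz": 0, "hand": 8}, {"dx": 0, "dy": 0, "dz": 0, "rx": 0, "ry": 0, "rz": 0, "hand": 8}, {"dx": 0, "dy": 0, "dz": 0, "rx": 0, "ry": 0, "rz": 0, "hand": 8}]}}

```text
clock: 15.32
tool_pos: [473.6, -63.0, 132.2]
tool_rot: [0.817, -0.043, 0.572, 0.062]
contact_force: [0.2, -0.5, -1.1]
gripper_width: 12.8
```

```bash
python3 plan.py -9.7 -10.1 10
python3 shot.py w10;python3 shot.py s10 side;  python3 - <<'E'
from geo import *
import pickle
s,d=pickle.load(open("pics/w10.pkl","rb"));s2,d2=pickle.load(open("pics/s10.pkl","rb"))
tp=s["tool_pos"];tR=Rq(s["tool_rot"])
for n,X in (("tip",tp+tR.apply([81.5,-.7,-.35])),("rodtop",tp+tR.apply([39.5,0,0])),("hole",place(HEAT,panel([-9.7,-10.1,0]))[0])):
  print(n,"wrist crop",((wproj(d,tp,tR,X)[0]-[220,150]+.5)*[8,7]),"side crop",((proj(d2,X)[0]-[215,165]+.5)*8-.5).round(0))
g=lambda a:np.clip(255*(a/255.)**.55,0,255).astype(np.uint8)
im=cv2.imread("pics/w10.png");a=g(cv2.resize(im[150:230,220:290],None,fx=8,fy=7,interpolation=cv2.INTER_CUBIC));cv2.imwrite("pics/w10c.png",a)
im=cv2.imread("pics/s10.png");cv2.imwrite("pics/s10b.png",g(cv2.resize(im[165:235,215:285],None,fx=8,fy=8,interpolation=cv2.INTER_CUBIC)))
E
```

```text
[473.6027802  -63.03255313 132.23446879] [ 0.2 -0.5 -1.1]
rotvec [ 0.0003  0.0005 -0.0011] deg 0.1 shift before [-0.3 -0.3  0.8] shift after [-0.3 -0.3  0.8]
15.325 [473.6 -63.  132.2] [-0.21 -0.   -0.64  0.61  0.12  1.23] [ 0.2 -0.5 -1.1] 12.778096223088054
15.375 [473.7 -63.1 132.4] [-0.21 -0.   -0.64  0.61  0.12  1.23] [ 1.2 -0.2  0.3] 12.355408348322383
tip wrist crop [301.83523653 300.58980709] side crop [217. 281.]
rodtop wrist crop [305.08105246 428.85098712] side crop [184. 186.]
hole wrist crop [309.53280273 278.8822905 ] side crop [227. 301.]
```

View pics/w10c.png

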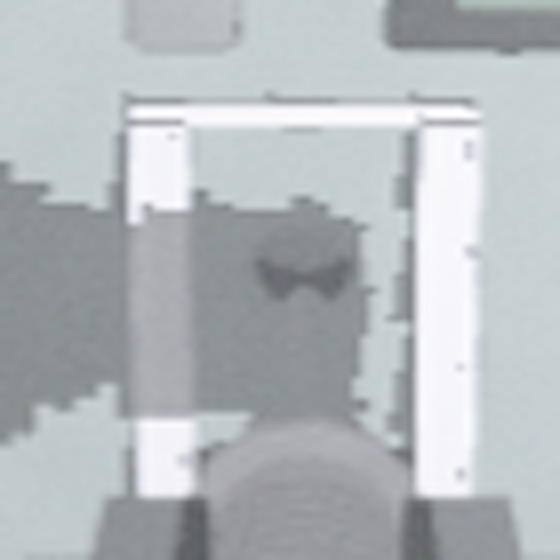

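View pics/s10b.png

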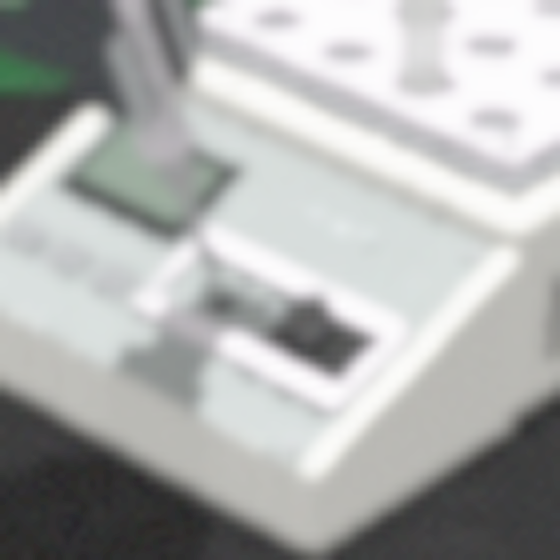

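```bash
python3 - <<'E'
from geo import *
import pickle
s,d=pickle.load(open("pics/w10.pkl","rb"))
tp=s["tool_pos"];tR=Rq(s["tool_rot"])
im=cv2.imread("pics/w10.png")[165:215,232:282].astype(float)
im=np.clip((im-30)*2.2,0,255).astype(np.uint8)
k=12
a=cv2.resize(im,None,fx=k,fy=k,interpolation=cv2.INTER_CUBIC); b=a.copy()
f=lambda X:((wproj(d,tp,tR,X)-[232,165]+.5)*k-.5)
t=np.linspace(0,2*np.pi,60)
for r,h,col in((6.5,0,(0,0,255)),(5,-1.5,(0,255,0))):
    P=f(place(HEAT,panel(np.c_[-10+r*np.cos(t),-10+r*np.sin(t),0*t+h])))
    cv2.polylines(b,[P.round().astype(int)],True,col,1)
for y,col in ((-.7,(255,0,0)),(.6,(255,255,0))):
    P=f(tp+tR.apply(np.c_[0*t+81.5,y+2*np.cos(t),-.35+2*np.sin(t)]))
    cv2.polylines(b,[P.round().astype(int)],True,col,1)
cv2.imwrite("pics/ov.png",b);cv2.imwrite("pics/ov0.png",a)
E
```

```text
(no output)
```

View pics/ov.png

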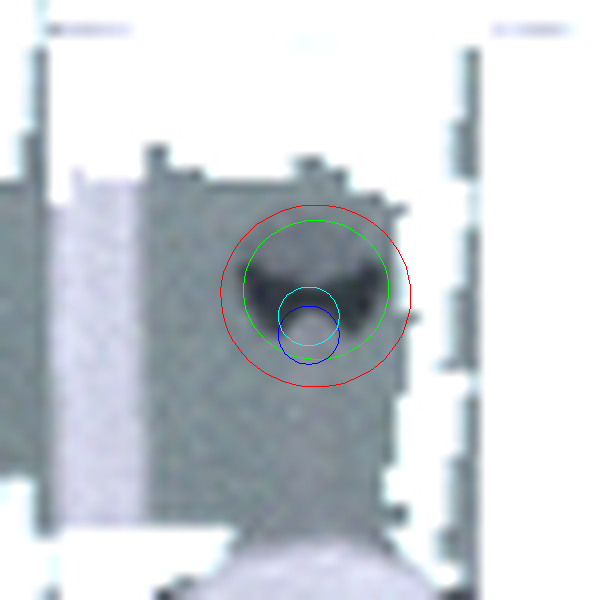

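View pics/ov0.png

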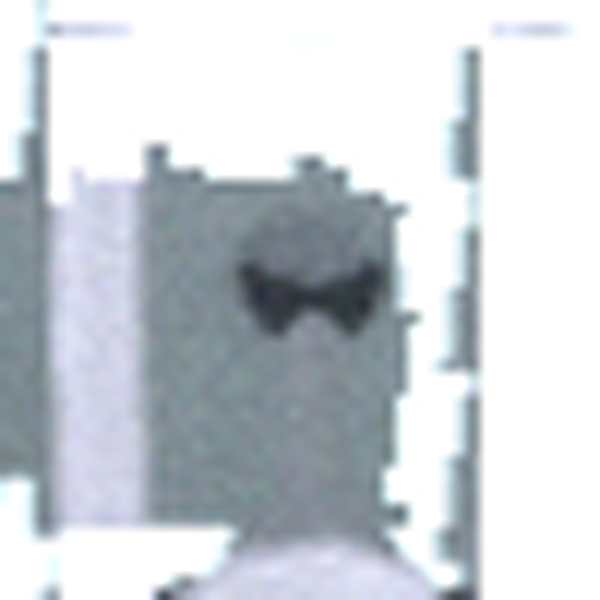

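Emit:
{"method": "play_rows", "body": {"rows": [{"dx": 3, "dy": 0.8, "dz": 0.3, "rx": 0, "ry": 0, "rz": 0, "hand": 8}, {"dx": 4, "dy": 0, "dz": 0, "rx": 0, "ry": 0, "rz": 0, "hand": 8}, {"dx": 0, "dy": 0, "dz": 0, "rx": 0, "ry": 0, "rz": 0, "hand": 8}, {"dx": 0, "dy": 0, "dz": 0, "rx": 0, "ry": 0, "rz": 0, "hand": 8}]}}

```text
clock: 15.92
tool_pos: [476.2, -61.9, 125.9]
tool_rot: [0.817, -0.043, 0.572, 0.062]
contact_force: [0.7, -0.1, -0.2]
gripper_width: 12.6
```

```bash
python3 plan.py -10 -10 0
python3 shot.py w11; cat > ov.py <<'E'
from geo import *
import pickle,sys
n=sys.argv[1]
s,d=pickle.load(open(f"pics/{n}.pkl","rb"))
im=cv2.imread(f"pics/{n}.png")[165:215,232:282].astype(float)
im=np.clip((im-30)*2.2,0,255).astype(np.uint8)
cv2.imwrite(f"pics/{n}o.png",cv2.resize(im,None,fx=12,fy=12,interpolation=cv2.INTER_CUBIC))
E
python3 ov.py w11
```

```text
[476.16181506 -61.87904581 125.89990653] [ 0.7 -0.1 -0.2]
rotvec [ 0.0003  0.0008 -0.001 ] deg 0.1 shift before [ 2.8 -1.   0.1] shift after [ 2.8 -1.   0.1]
15.925 [476.2 -61.9 125.9] [-0.21  0.01 -0.65  0.59  0.12  1.23] [ 0.7 -0.1 -0.2] 12.61842820435288
```

View pics/w11o.png

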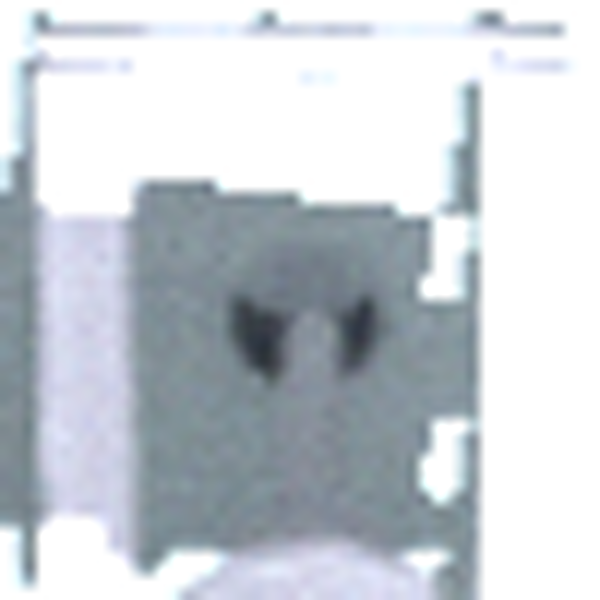

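Emit:
{"method": "play_rows", "body": {"rows": [{"dx": 2, "dy": 0.5, "dz": -0.4, "rx": 0, "ry": 0, "rz": 0, "hand": 8}, {"dx": 2, "dy": 0, "dz": 0, "rx": 0, "ry": 0, "rz": 0, "hand": 8}, {"dx": 2, "dy": 0, "dz": 0, "rx": 0, "ry": 0, "rz": 0, "hand": 8}, {"dx": 2, "dy": 0, "dz": 0, "rx": 0, "ry": 0, "rz": 0, "hand": 8}, {"dx": 0, "dy": 0, "dz": 0, "rx": 0, "ry": 0, "rz": 0, "hand": 8}]}}

```text
clock: 16.6
tool_pos: [478.4, -61.0, 118.1]
tool_rot: [0.817, -0.043, 0.572, 0.062]
contact_force: [-0.7, -1.0, -0.2]
gripper_width: 12.1
```

```bash
python3 plan.py -10 -10 -22
python3 shot.py w12;python3 ov.py w12
```

```text
[478.38097082 -60.97703047 118.08365842] [-0.7 -1.  -0.2]
rotvec [ 0.0004  0.0006 -0.0011] deg 0.1 shift before [16.7 -1.5  0.6] shift after [16.7 -1.5  0.6]
16.6 [478.4 -61.  118.1] [-0.2   0.02 -0.66  0.56  0.12  1.24] [-0.7 -1.  -0.2] 12.14196496944752
```

View pics/w12o.png

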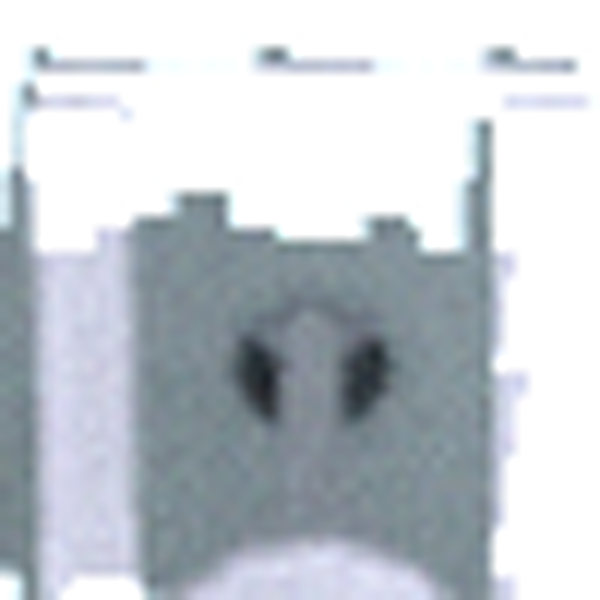

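Emit:
{"method": "play_rows", "body": {"rows": [{"dx": 3, "dy": 0, "dz": 0, "rx": 0, "ry": 0, "rz": 0, "hand": 8}, {"dx": 3, "dy": 0, "dz": 0, "rx": 0, "ry": 0, "rz": 0, "hand": 8}, {"dx": 3, "dy": 0, "dz": 0, "rx": 0, "ry": 0, "rz": 0, "hand": 8}, {"dx": 3, "dy": 0, "dz": 0, "rx": 0, "ry": 0, "rz": 0, "hand": 8}, {"dx": 0, "dy": 0, "dz": 0, "rx": 0, "ry": 0, "rz": 0, "hand": 8}]}}

```text
clock: 17.27
tool_pos: [482.4, -60.3, 106.7]
tool_rot: [0.817, -0.043, 0.572, 0.062]
contact_force: [0.7, -0.3, -0.2]
gripper_width: 12.3
```

Emit:
{"method": "play_rows", "body": {"rows": [{"dx": 2, "dy": 0, "dz": 0, "rx": 0, "ry": 0, "rz": 0, "hand": 8}, {"dx": 0, "dy": 0, "dz": 0, "rx": 0, "ry": 0, "rz": 0, "hand": 8}]}}

```text
clock: 17.52
tool_pos: [483.2, -60.3, 105.1]
tool_rot: [0.817, -0.043, 0.572, 0.062]
contact_force: [-0.0, 0.0, -0.2]
gripper_width: 12.6
```

Emit:
{"method": "play_rows", "body": {"rows": [{"dx": 1.5, "dy": 0, "dz": 0, "rx": 0, "ry": 0, "rz": 0, "hand": 8}, {"dx": 0, "dy": 0, "dz": 0, "rx": 0, "ry": 0, "rz": 0, "hand": 8}]}}

```text
clock: 17.77
tool_pos: [483.7, -60.2, 103.6]
tool_rot: [0.817, -0.043, 0.572, 0.062]
contact_force: [-0.4, 0.2, -0.3]
gripper_width: 12.5
```

Emit:
{"method": "play_rows", "body": {"rows": [{"dx": 1.5, "dy": 0, "dz": 0, "rx": 0, "ry": 0, "rz": 0, "hand": 8}, {"dx": 0, "dy": 0, "dz": 0, "rx": 0, "ry": 0, "rz": 0, "hand": 8}]}}

```text
clock: 18.02
tool_pos: [484.3, -60.1, 102.3]
tool_rot: [0.817, -0.043, 0.572, 0.062]
contact_force: [1.3, -0.3, -1.1]
gripper_width: 12.3
```

Emit:
{"method": "play_rows", "body": {"rows": [{"dx": 1.5, "dy": 0, "dz": 0, "rx": 0, "ry": 0, "rz": 0, "hand": 8}, {"dx": 0, "dy": 0, "dz": 0, "rx": 0, "ry": 0, "rz": 0, "hand": 8}]}}

```text
clock: 18.27
tool_pos: [484.8, -60.1, 101.0]
tool_rot: [0.817, -0.043, 0.571, 0.062]
contact_force: [-0.8, -0.1, 2.3]
gripper_width: 12.7
```

Emit:
{"method": "play_rows", "body": {"rows": [{"dx": 1, "dy": 0, "dz": 0, "rx": 0, "ry": 0, "rz": 0, "hand": 8}, {"dx": 0, "dy": 0, "dz": 0, "rx": 0, "ry": 0, "rz": 0, "hand": 8}]}}

```text
clock: 18.52
tool_pos: [485.2, -60.1, 100.0]
tool_rot: [0.817, -0.043, 0.572, 0.062]
contact_force: [-0.6, -0.3, 2.7]
gripper_width: 12.6
```

Emit:
{"method": "play_rows", "body": {"rows": [{"dx": 1, "dy": 0, "dz": 0, "rx": 0, "ry": 0, "rz": 0, "hand": 8}, {"dx": 0, "dy": 0, "dz": 0, "rx": 0, "ry": 0, "rz": 0, "hand": 8}]}}

```text
clock: 18.77
tool_pos: [485.5, -60.0, 99.1]
tool_rot: [0.817, -0.043, 0.571, 0.062]
contact_force: [-1.7, 0.0, 2.7]
gripper_width: 12.0
```

Emit:
{"method": "play_rows", "body": {"rows": [{"dx": 1, "dy": 0, "dz": 0, "rx": 0, "ry": 0, "rz": 0, "hand": 8}, {"dx": 0, "dy": 0, "dz": 0, "rx": 0, "ry": 0, "rz": 0, "hand": 8}]}}

```text
clock: 19.02
tool_pos: [485.8, -59.9, 98.1]
tool_rot: [0.817, -0.043, 0.572, 0.062]
contact_force: [-1.3, -0.2, 4.1]
gripper_width: 12.3
```

Emit:
{"method": "play_rows", "body": {"rows": [{"dx": 0.7, "dy": 0, "dz": 0, "rx": 0, "ry": 0, "rz": 0, "hand": 8}, {"dx": 0, "dy": 0, "dz": 0, "rx": 0, "ry": 0, "rz": 0, "hand": 8}]}}

```text
clock: 19.27
tool_pos: [486.1, -59.9, 97.5]
tool_rot: [0.817, -0.043, 0.572, 0.062]
contact_force: [-1.5, 0.1, 4.1]
gripper_width: 12.5
```

Emit:
{"method": "play_rows", "body": {"rows": [{"dx": 0.5, "dy": 0, "dz": 0, "rx": 0, "ry": 0, "rz": 0, "hand": 8}, {"dx": 0, "dy": 0, "dz": 0, "rx": 0, "ry": 0, "rz": 0, "hand": 8}]}}

```text
clock: 19.52
tool_pos: [486.2, -59.9, 97.0]
tool_rot: [0.817, -0.043, 0.571, 0.062]
contact_force: [-1.2, -0.5, 5.1]
gripper_width: 12.4
```

Emit:
{"method": "play_rows", "body": {"rows": [{"dx": 0.4, "dy": 0, "dz": 0, "rx": 0, "ry": 0, "rz": 0, "hand": 8}, {"dx": 0, "dy": 0, "dz": 0, "rx": 0, "ry": 0, "rz": 0, "hand": 8}]}}

```text
clock: 19.77
tool_pos: [486.4, -59.9, 96.8]
tool_rot: [0.817, -0.043, 0.571, 0.062]
contact_force: [-3.9, -0.4, 7.3]
gripper_width: 12.2
```

Emit:
{"method": "play_rows", "body": {"rows": [{"dx": 0.4, "dy": 0, "dz": 0, "rx": 0, "ry": 0, "rz": 0, "hand": 8}, {"dx": 0, "dy": 0, "dz": 0, "rx": 0, "ry": 0, "rz": 0, "hand": 8}]}}

```text
clock: 20.02
tool_pos: [486.5, -59.9, 96.6]
tool_rot: [0.817, -0.043, 0.571, 0.062]
contact_force: [-4.1, -0.8, 10.7]
gripper_width: 12.3
```

```bash
python3 plan.py -10 -10 -27; python3 shot.py w13; python3 ov.py w13
```

```text
[486.54281597 -59.8784955   96.64528271] [-4.1 -0.8 10.7]
rotvec [ 0.0003  0.0016 -0.0006] deg 0.1 shift before [-1.3 -1.4  0.2] shift after [-1.3 -1.4  0.2]
20.025 [486.5 -59.9  96.6] [-0.2   0.06 -0.68  0.49  0.12  1.24] [-4.1 -0.8 10.7] 12.321894849116951
```

Emit:
{"method": "play_rows", "body": {"rows": [{"dx": 0, "dy": 0, "dz": 0, "rx": 0, "ry": 0, "rz": 0, "hand": 8}, {"dx": 0, "dy": 0, "dz": 0, "rx": 0, "ry": 0, "rz": 0, "hand": 8}, {"dx": 0, "dy": 0, "dz": 0, "rx": 0, "ry": 0, "rz": 0, "hand": 8}, {"dx": 0, "dy": 0, "dz": 0, "rx": 0, "ry": 0, "rz": 0, "hand": 8}]}}

```text
clock: 20.58
tool_pos: [486.5, -59.9, 96.6]
tool_rot: [0.817, -0.043, 0.571, 0.062]
contact_force: [-5.0, -1.2, 11.1]
gripper_width: 12.8
```

```bash
python3 shot.py w14; python3 shot.py s14 side; python3 - <<'E'
import cv2,numpy as np
a=cv2.imread("pics/w14.png");b=cv2.imread("pics/s14.png")[110:290,110:380]
cv2.imwrite("pics/f14.png",np.vstack([cv2.resize(a[60:300,90:430],(560,300*560//425)),cv2.resize(b[:110],(560,200))]))
E
```

```text
20.575 [486.5 -59.9  96.6] [-0.2   0.06 -0.68  0.49  0.12  1.24] [-5.  -1.2 11.1] 12.77747259563959
20.625 [486.6 -59.9  96.7] [-0.2   0.06 -0.68  0.49  0.12  1.24] [-5.  -0.6 10.4] 12.36348327728263
```

View pics/f14.png

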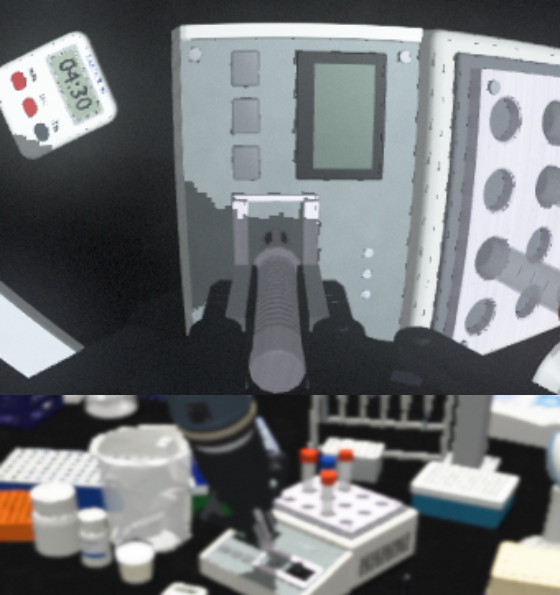

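Pin in the hole, with a steady push of about 12 N. The shutter is still open at the right, and the loose items haven't moved. Handing in.

```bash
python3 -c "
from bench import arm
print(arm.job_done()); s=arm.observe(); print(s['clock'],s['contact_force'],s['gripper_width'])"
```

```text
the job is handed in; nothing more can be done
None
the job is handed in; nothing more can be done
```

The reset button is held all the way down by the pin, and the job is handed in. I slid the shutter fully open to its right stop and took the knurled pin from the middle bore. I put its tip through the hole along the hole's axis and pressed the button to its stop, with the gripper still holding the pin.

**Button:** Contact came about 22 mm deep, and the force rose along the spring to about 5 N over roughly 5 mm. It then climbed sharply at the stop and held steady at about 12 N, well under the 40 N limit.

**Grip:** 60 N was commanded and the pin did not slip. The opening reads 12.4 mm on the 14 mm grip, so the width reading runs about 1.5 mm low.

**Shutter and bench:** The picture taken just after opening showed the shutter about 38 mm from the hole. The last pictures show the pin in the hole. I saw nothing moved in them, but they only partly show the bench, and I last had both markers clearly in view, standing in the pen block, just before inserting the pin.

**Disagreement:** The wrist camera's view of the hole was about 1 mm off my fitted position for the heater. I lined up the tip by eye in the pictures, and it went in with no measurable side force.

The run took about 21 s of the 48 s allowed. No verdict was reported, and the state could not be read after hand-in.

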